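# Fit the air nozzles to the dust blow-off bar

## Robot

A 7-joint arm with a two-finger parallel gripper is mounted at the origin on the work surface. World frame = base frame: x ahead of the robot, y to its left, z up, the work surface at z = 0. Lengths are in m, angles in rad, forces in N, time in s.
With the tool pointing down it reaches from about 0.4 to 0.875 m from the base axis. Payload 19.3 kg.
Tool frame: the origin (TCP) lies at the very end of the fingers, on their centre line; the grasp point (between the pads) lies 19 mm behind it; z points along the fingers, y is the line along which they close (so a half turn about z gives the same grasp; the last joint's range is limited). The gripper opens to 85 mm and grips with 20 to 120 N. Pads are 22 mm wide; open, the fingers measure 114 mm over their backs; the gripper's body (76 mm by 85 mm) begins 54 mm behind the grasp point. The pads swing forward as they close: fully open they stand 13 mm farther back than shut.
Start: joints at [1.101, 0.521, -0.036, 1.599, 0.021, 1.021, -0.113], TCP at [0.243, -0.576, 0.231] pointing down, gripper open.
Joint ranges: [-2.91, 2.91], [-0.3, 2.13], [-1.5, 1.42], [0.17, 2.43], [-1.26, 4.41], [0.16, 1.93], [-2.52, 2.52]. Speed limits (rad/s): [1.89, 1.89, 2.39, 2.39, 3.01, 3.01, 3.01].

## Interface

Orientations are given as [roll, pitch, yaw] about the fixed x, y, z axes, in that order (R = Rz(yaw) Ry(pitch) Rx(roll)).
In Python, from workcell import bot gives the robot as it stands.
- The arm moves only by the tool carry_out, never from a script. Its argument "rows" is a list that holds one entry, the list of rows, each a list of 4 numbers: the shift along the tool's x, y, z in m, then the turn about the tool's z in degrees. In form: [[[x, y, z, twist], ...]]. A call has 1 to 12 rows; each row is the pose to reach, as a shift and turn from the pose commanded when the call began, along the tool's axes at that moment; what a row does not reach only later rows make up. A row lasts 1/12 s, in which the tool goes at most 41.7 mm and 7.16 degrees, less where a joint would pass 70% of its speed; a pose out of reach is approached as far as the arm can. A call with a gripper value outside its range is refused whole. "grip" is the finger opening in m, from 0 to 0.0854, set as the call begins (left out, the last holds). The fingers move at their own pace and stop on an object; "grip_force" is the grip in N (left out, the last holds). Time passes only in rows, so rows that repeat a pose let the fingers close. It gives the time, the measured TCP pose, the force, the opening and the grip force at its end, in the units of the state.
- bot.observe(): the state, without advancing time (a new reading comes with each control period).
- bot.grab_frame(name): name is "side" or "top" or "wrist"; returns a dict with "pixels" (480x640x3 uint8, red, green, blue), "K" (3x3 intrinsics, pixels), "pose" (4x4, takes a point from camera to world coordinates). Camera axes: x right, y down, z forward; pixel columns grow to the right and rows downward; lengths in m; the calibration is good to about 2 mm. A picture is of the moment at which its call begins. There is no depth.
- bot.job_done(): hands the job in; it is judged then, once.
Trained networks look in a picture, given as the dict that the camera call returned (one of the last four; its "shot" number tells which), for a name from the list of things; names that differ only in an ending like _2 or _b are one class to them, and where a whole thing is asked for, a point or a joint stands for the part that bears it (a point fixed in the world has none). Each returns a list of dicts, best first, with "conf" (0 to 1); they miss things now and then, are a little off and sometimes report something else, mostly with a low value. They report only what shows in the picture. A call takes as long as a camera call.
- bot.look_for(picture, label): "position" ([column, row] in pixels, amid what is visible of it).
- bot.regions_of(picture, label): "region" (480x640 bool, what is visible of it) and "position" ([column, row] in pixels, amid what is visible of it).
- bot.spot_point(picture, label): "position" ([column, row] in pixels: a listed point, or the origin of a listed thing).
The state is a dict: "clock": time; "qpos": joint angles; "qd": joint speeds; "joint_efforts": joint torques, N m; "position": TCP position; "tool_rot": TCP orientation; "force": force on the tool from outside, world axes, zero at the start; "moment": the same for the moment, N m; "grip_width": finger opening in m; "finger_force": force on a finger pad.
Only numpy, scipy, OpenCV 4.12 (cv2) and the standard library are available. Lean on these libraries where they do the work, as an engineer would, in place of code of your own. Each camera call takes 0.05 s, during which the arm holds its last target. There are 200 camera calls.

## Task

Get the air bar on the guitar maker's bench ready to blow sanding dust off: first turn the valve knob fully clockwise to its stop to shut the air, before any nozzle goes in. Then push the tail of every brass nozzle lying on the bench into a port of the bar until it is fully home and locked (any port, one nozzle each; spare ports seal themselves), and when all are in, turn the valve fully anticlockwise to its stop. Do not push the other things on the bench about or tip them over.

Things in the scene. Friction and masses are not known exactly. Their poses are not given: they have to be found in the camera images.
- nozzle0_mid (a point): Brass air nozzle, 104 mm long, about 120 g, lying on the bench (2 to 4 are there, all alike; any may be absent). Point: centre of its square body, 45 mm long (along x), 28 x 28 mm across, so 14 mm above the bench; grip the body across its flats. x points along the nozzle to its tail. Any flat side may be up; it fits at any roll.
- port0 (a point): Mouth of a push-fit port, at the centre of the opening, 55 mm above the bench, in the robot-side face of the air bar (fixed aluminium block 60 x 340 mm, 85 mm high; four ports 80 mm apart). x points level into the port, z up. Opening 20 x 20 mm, 42 mm deep. Takes any nozzle's tail, pushed in along x.
- lock0 (a joint): Catch of port0, seen as a small round black button above the port, on top of the bar (5 mm proud of it): 0 m when down (port empty, or nozzle locked), lifted 3 to 5 mm while a tail's head is under it.
- nozzle1_mid (a point): Nozzle like nozzle0. Each nozzle's shoulder (flat end of the body) is 22.5 mm from this centre point along +x; from it sticks out the tail: round, 18 mm diameter, 37 mm long, a groove round it, the end tapered to 8 mm, so the tail's end is 59.5 mm from this point. On the other side (-x) is a cone 22 mm long with the air outlet.
- port1 (a point): Port like port0. In each port a spring catch rides over the tail's head with 5 to 10 N of push, and drops into the groove when the nozzle's shoulder is about 2 mm from the bar's face; push until the shoulder meets the face. A locked nozzle cannot be pulled out and has about 2 mm of end play.
- lock1 (a joint): Catch of port1, seen as a small round black button above the port, on top of the bar (5 mm proud of it): 0 m when down (port empty, or nozzle locked), lifted 3 to 5 mm while a tail's head is under it.
- nozzle2_mid (a point): Nozzle like nozzle0.
- port2 (a point): Port like port0.
- lock2 (a joint): Catch of port2, seen as a small round black button above the port, on top of the bar (5 mm proud of it): 0 m when down (port empty, or nozzle locked), lifted 3 to 5 mm while a tail's head is under it.
- nozzle3_mid (a point): Nozzle like nozzle0.
- port3 (a point): Port like port0.
- lock3 (a joint): Catch of port3, seen as a small round black button above the port, on top of the bar (5 mm proud of it): 0 m when down (port empty, or nozzle locked), lifted 3 to 5 mm while a tail's head is under it.
- valve (a joint): Shut-off valve knob, upright axis, on a grey block: 0 rad = fully anticlockwise seen from above (fully open, end stop), 3.4 rad = fully clockwise (shut, end stop). Grows clockwise seen from above. Stays where it is left; turns with about 0.08 N m.
- valve_grip (a point): Gripping point on the knob's axis, 67 mm above the bench. The grip is an upright bar 46 mm long (along this point's x, turning with the knob), 14 mm thick, from 44 to 74 mm above the bench, on a 48 mm disc; under it a block 85 x 85 mm, 30 mm high.
- tape_measure: Bystander, loose: tape measure 60 x 35 x 55 mm high. Origin at the underside.
- wood_block: Bystander, loose: wooden block 100 x 45 x 30 mm high. Origin at the underside.
- glue_jar: Bystander, loose: glue jar 60 mm across, 80 mm high. Origin at the underside.
- gauge: Bystander, fixed: grey block 80 x 80 mm with a pressure gauge, 61 mm high. Origin at the underside.

How it is judged:
On the way, in this order (a step that is already met when the one before it is completed fails the run):
1. the valve is turned clockwise to its stop while no nozzle is in the bar (value of joint valve above 3.3 rad and x of each of nozzle0_mid, nozzle1_mid, nozzle2_mid, nozzle3_mid in the frame of port0 below -0.06 m), for 0.2 s.
2. every nozzle is locked in a port with the valve still shut (((x of nozzle0_mid in the frame of port0 between -0.0265 and -0.018 m and y of nozzle0_mid in the frame of port0 between -0.005 and 0.005 m and z of nozzle0_mid in the frame of port0 between -0.007 and 0.007 m and value of joint lock0 below 0.0015 m) or (x of nozzle0_mid in the frame of port1 between -0.0265 and -0.018 m and y of nozzle0_mid in the frame of port1 between -0.005 and 0.005 m and z of nozzle0_mid in the frame of port1 between -0.007 and 0.007 m and value of joint lock1 below 0.0015 m) or (x of nozzle0_mid in the frame of port2 between -0.0265 and -0.018 m and y of nozzle0_mid in the frame of port2 between -0.005 and 0.005 m and z of nozzle0_mid in the frame of port2 between -0.007 and 0.007 m and value of joint lock2 below 0.0015 m) or (x of nozzle0_mid in the frame of port3 between -0.0265 and -0.018 m and y of nozzle0_mid in the frame of port3 between -0.005 and 0.005 m and z of nozzle0_mid in the frame of port3 between -0.007 and 0.007 m and value of joint lock3 below 0.0015 m)) and ((x of nozzle1_mid in the frame of port0 between -0.0265 and -0.018 m and y of nozzle1_mid in the frame of port0 between -0.005 and 0.005 m and z of nozzle1_mid in the frame of port0 between -0.007 and 0.007 m and value of joint lock0 below 0.0015 m) or (x of nozzle1_mid in the frame of port1 between -0.0265 and -0.018 m and y of nozzle1_mid in the frame of port1 between -0.005 and 0.005 m and z of nozzle1_mid in the frame of port1 between -0.007 and 0.007 m and value of joint lock1 below 0.0015 m) or (x of nozzle1_mid in the frame of port2 between -0.0265 and -0.018 m and y of nozzle1_mid in the frame of port2 between -0.005 and 0.005 m and z of nozzle1_mid in the frame of port2 between -0.007 and 0.007 m and value of joint lock2 below 0.0015 m) or (x of nozzle1_mid in the frame of port3 between -0.0265 and -0.018 m and y of nozzle1_mid in the frame of port3 between -0.005 and 0.005 m and z of nozzle1_mid in the frame of port3 between -0.007 and 0.007 m and value of joint lock3 below 0.0015 m)) and ((x of nozzle2_mid in the frame of port0 between -0.0265 and -0.018 m and y of nozzle2_mid in the frame of port0 between -0.005 and 0.005 m and z of nozzle2_mid in the frame of port0 between -0.007 and 0.007 m and value of joint lock0 below 0.0015 m) or (x of nozzle2_mid in the frame of port1 between -0.0265 and -0.018 m and y of nozzle2_mid in the frame of port1 between -0.005 and 0.005 m and z of nozzle2_mid in the frame of port1 between -0.007 and 0.007 m and value of joint lock1 below 0.0015 m) or (x of nozzle2_mid in the frame of port2 between -0.0265 and -0.018 m and y of nozzle2_mid in the frame of port2 between -0.005 and 0.005 m and z of nozzle2_mid in the frame of port2 between -0.007 and 0.007 m and value of joint lock2 below 0.0015 m) or (x of nozzle2_mid in the frame of port3 between -0.0265 and -0.018 m and y of nozzle2_mid in the frame of port3 between -0.005 and 0.005 m and z of nozzle2_mid in the frame of port3 between -0.007 and 0.007 m and value of joint lock3 below 0.0015 m)) and ((x of nozzle3_mid in the frame of port0 between -0.0265 and -0.018 m and y of nozzle3_mid in the frame of port0 between -0.005 and 0.005 m and z of nozzle3_mid in the frame of port0 between -0.007 and 0.007 m and value of joint lock0 below 0.0015 m) or (x of nozzle3_mid in the frame of port1 between -0.0265 and -0.018 m and y of nozzle3_mid in the frame of port1 between -0.005 and 0.005 m and z of nozzle3_mid in the frame of port1 between -0.007 and 0.007 m and value of joint lock1 below 0.0015 m) or (x of nozzle3_mid in the frame of port2 between -0.0265 and -0.018 m and y of nozzle3_mid in the frame of port2 between -0.005 and 0.005 m and z of nozzle3_mid in the frame of port2 between -0.007 and 0.007 m and value of joint lock2 below 0.0015 m) or (x of nozzle3_mid in the frame of port3 between -0.0265 and -0.018 m and y of nozzle3_mid in the frame of port3 between -0.005 and 0.005 m and z of nozzle3_mid in the frame of port3 between -0.007 and 0.007 m and value of joint lock3 below 0.0015 m)) and value of joint valve above 3.2 rad), for 0.2 s.
3. the valve is turned anticlockwise to its stop (value of joint valve below 0.1 rad), for 0.2 s.
At the end, for the whole second after the job is handed in: Every nozzle present sits in a port, its shoulder within 4 mm of the bar's face and within 5 mm sideways and 7 mm in height of the port's axis, with the catch down (under 1.5 mm); the valve is within 0.1 rad of its anticlockwise stop; the nozzles are at rest (((x of nozzle0_mid in the frame of port0 between -0.0265 and -0.018 m and y of nozzle0_mid in the frame of port0 between -0.005 and 0.005 m and z of nozzle0_mid in the frame of port0 between -0.007 and 0.007 m and value of joint lock0 below 0.0015 m) or (x of nozzle0_mid in the frame of port1 between -0.0265 and -0.018 m and y of nozzle0_mid in the frame of port1 between -0.005 and 0.005 m and z of nozzle0_mid in the frame of port1 between -0.007 and 0.007 m and value of joint lock1 below 0.0015 m) or (x of nozzle0_mid in the frame of port2 between -0.0265 and -0.018 m and y of nozzle0_mid in the frame of port2 between -0.005 and 0.005 m and z of nozzle0_mid in the frame of port2 between -0.007 and 0.007 m and value of joint lock2 below 0.0015 m) or (x of nozzle0_mid in the frame of port3 between -0.0265 and -0.018 m and y of nozzle0_mid in the frame of port3 between -0.005 and 0.005 m and z of nozzle0_mid in the frame of port3 between -0.007 and 0.007 m and value of joint lock3 below 0.0015 m)) and ((x of nozzle1_mid in the frame of port0 between -0.0265 and -0.018 m and y of nozzle1_mid in the frame of port0 between -0.005 and 0.005 m and z of nozzle1_mid in the frame of port0 between -0.007 and 0.007 m and value of joint lock0 below 0.0015 m) or (x of nozzle1_mid in the frame of port1 between -0.0265 and -0.018 m and y of nozzle1_mid in the frame of port1 between -0.005 and 0.005 m and z of nozzle1_mid in the frame of port1 between -0.007 and 0.007 m and value of joint lock1 below 0.0015 m) or (x of nozzle1_mid in the frame of port2 between -0.0265 and -0.018 m and y of nozzle1_mid in the frame of port2 between -0.005 and 0.005 m and z of nozzle1_mid in the frame of port2 between -0.007 and 0.007 m and value of joint lock2 below 0.0015 m) or (x of nozzle1_mid in the frame of port3 between -0.0265 and -0.018 m and y of nozzle1_mid in the frame of port3 between -0.005 and 0.005 m and z of nozzle1_mid in the frame of port3 between -0.007 and 0.007 m and value of joint lock3 below 0.0015 m)) and ((x of nozzle2_mid in the frame of port0 between -0.0265 and -0.018 m and y of nozzle2_mid in the frame of port0 between -0.005 and 0.005 m and z of nozzle2_mid in the frame of port0 between -0.007 and 0.007 m and value of joint lock0 below 0.0015 m) or (x of nozzle2_mid in the frame of port1 between -0.0265 and -0.018 m and y of nozzle2_mid in the frame of port1 between -0.005 and 0.005 m and z of nozzle2_mid in the frame of port1 between -0.007 and 0.007 m and value of joint lock1 below 0.0015 m) or (x of nozzle2_mid in the frame of port2 between -0.0265 and -0.018 m and y of nozzle2_mid in the frame of port2 between -0.005 and 0.005 m and z of nozzle2_mid in the frame of port2 between -0.007 and 0.007 m and value of joint lock2 below 0.0015 m) or (x of nozzle2_mid in the frame of port3 between -0.0265 and -0.018 m and y of nozzle2_mid in the frame of port3 between -0.005 and 0.005 m and z of nozzle2_mid in the frame of port3 between -0.007 and 0.007 m and value of joint lock3 below 0.0015 m)) and ((x of nozzle3_mid in the frame of port0 between -0.0265 and -0.018 m and y of nozzle3_mid in the frame of port0 between -0.005 and 0.005 m and z of nozzle3_mid in the frame of port0 between -0.007 and 0.007 m and value of joint lock0 below 0.0015 m) or (x of nozzle3_mid in the frame of port1 between -0.0265 and -0.018 m and y of nozzle3_mid in the frame of port1 between -0.005 and 0.005 m and z of nozzle3_mid in the frame of port1 between -0.007 and 0.007 m and value of joint lock1 below 0.0015 m) or (x of nozzle3_mid in the frame of port2 between -0.0265 and -0.018 m and y of nozzle3_mid in the frame of port2 between -0.005 and 0.005 m and z of nozzle3_mid in the frame of port2 between -0.007 and 0.007 m and value of joint lock2 below 0.0015 m) or (x of nozzle3_mid in the frame of port3 between -0.0265 and -0.018 m and y of nozzle3_mid in the frame of port3 between -0.005 and 0.005 m and z of nozzle3_mid in the frame of port3 between -0.007 and 0.007 m and value of joint lock3 below 0.0015 m)) and value of joint valve below 0.1 rad and linear speed of each of nozzle0, nozzle1, nozzle2, nozzle3 below 0.03 m/s); the robot touches nothing.
It fails at once if a bystander is pushed more than 6 cm from its place (distance of any of tape_measure, wood_block, glue_jar from where it was at the start of the episode above 0.06 m).
It fails at once if the glue jar or the tape measure is tipped over (angle between any of glue_jar, tape_measure's own z axis and vertical above 0.9 rad).
Of nozzle0, nozzle1, nozzle2, nozzle3 only 2 to 4 are there at a start; the rules pass over those that are not, and their reading is None.
At some moment in a run one of nozzle0, nozzle1, nozzle2, nozzle3 may be knocked a few centimetres aside while the robot is not near it.
Once in a run the grip may slacken for a moment while it holds something.
It also fails if it takes over 210 s, if anything falls off the work surface, if the arm or the gripper's body presses on something with over 40 N, if the wrist force passes 120 N, or if a joint passes its speed limit or range.

## Working session

There is one attempt and no reset: what is moved stays moved. The work goes in short steps, Python scripts to look and compute and a tool call to move; the robot and the scene stay as the last step left them, time stands still between calls to the robot, and variables do not carry over. Pictures are saved under pics/ and viewed, at most 14 in all, crops included, and the job is handed in when it is done.

Besides the shell and the picture viewer there is one more tool, called after "Request:" in YAML: its name, and indented under it one key for each argument. carry_out: Moves the arm, as the interface text tells. Its arguments: {"type":"object","properties":{"rows":{"type":"array","items":{"type":"array","items":{"type":"array","items":{"type":"number"}}}},"grip":{"type":"number"},"grip_force":{"type":"number"}},"required":["rows"]}

```bash
ls; mkdir -p pics; cat > h.py <<'E'
import numpy as np, cv2
from workcell import bot
def save(p,n): cv2.imwrite(f'pics/{n}.png',cv2.cvtColor(p['pixels'],cv2.COLOR_RGB2BGR))
def ray(p,px,z):
    K=np.array(p['K']);T=np.array(p['pose'])
    d=T[:3,:3]@np.linalg.solve(K,[px[0],px[1],1.]);o=T[:3,3]
    return o+d*(z-o[2])/d[2]
def proj(p,X):
    T=np.linalg.inv(np.array(p['pose']));c=T[:3,:3]@np.asarray(X)+T[:3,3];u=np.array(p['K'])@c;return u[:2]/u[2]
E
python3 - <<'E'
from h import *
s=bot.observe(); print({k:np.round(v,3).tolist() for k,v in s.items()})
for c in ['top','side']:
    p=bot.grab_frame(c); save(p,c+'0'); print(c,np.round(p['pose'],3).tolist(),np.round(p['K'],1).tolist())
    for n,z in [('nozzle0_mid',.014),('port0',.055),('lock0',.09),('valve_grip',.067),('tape_measure',0),('wood_block',0),('glue_jar',0),('gauge',0)]:
        r=bot.spot_point(p,n)
        for q in r[:6]:print(n,round(q['conf'],2),np.round(q['position'],1),np.round(ray(p,q['position'],z),3))
E
```

```text
pics
{'clock': 0.0, 'qpos': [1.101, 0.522, -0.036, 1.6, 0.021, 1.021, -0.113], 'qd': [0.001, 0.001, 0.002, -0.0, 0.001, -0.001, 0.001], 'joint_efforts': [0.001, -92.714, 1.981, -36.994, 0.018, 0.008, 0.0], 'position': [0.243, -0.575, 0.231], 'tool_rot': [-3.141, 0.0, 0.4], 'force': [-0.158, -0.477, -0.542], 'moment': [0.009, 0.047, 0.036], 'finger_force': 0.0, 'grip_width': 0.085}
top [[0.012, -0.999, 0.038, 0.465], [-1.0, -0.012, 0.008, -0.016], [-0.008, -0.038, -0.999, 1.373], [0.0, 0.0, 0.0, 1.0]] [[561.0, 0.0, 321.3], [0.0, 561.0, 249.4], [0.0, 0.0, 1.0]]
nozzle0_mid 0.37 [175.3 330.4] [0.316 0.345 0.014]
port0 0.87 [269.6 178.6] [0.681 0.119 0.055]
port0 0.71 [305.3 185. ] [0.666 0.034 0.055]
port0 0.6 [368.9 194.7] [ 0.645 -0.116  0.055]
port0 0.55 [339.2 192.8] [ 0.649 -0.046  0.055]Traceback (most recent call last):
  File "<stdin>", line 6, in <module>
ValueError: it knows: gauge, glue_jar, nozzle0_mid, nozzle1_mid, nozzle2_mid, nozzle3_mid, port, tape_measure, valve_grip, wood_block
```

```bash
python3 - <<'E'
from h import *
for c in ['top','side']:
    p=bot.grab_frame(c); save(p,c+'1'); print(c,np.round(p['pose'],3).tolist())
    for n,z in [('nozzle0_mid',.014),('nozzle1_mid',.014),('port0',.055),('valve_grip',.067),('tape_measure',0),('wood_block',0),('glue_jar',0),('gauge',0)]:
        r=bot.spot_point(p,n)
        for q in r[:6]:print(n,round(q['conf'],2),np.round(q['position'],1),np.round(ray(p,q['position'],z),3))
    for q in bot.regions_of(p,'nozzle0_mid'): print('reg',round(q['conf'],2),np.round(q['position'],1),q['region'].sum(),np.round(ray(p,q['position'],.014),3))
E
```

```text
top [[0.012, -0.999, 0.038, 0.465], [-1.0, -0.012, 0.008, -0.016], [-0.008, -0.038, -0.999, 1.373], [0.0, 0.0, 0.0, 1.0]]
nozzle1_mid 0.94 [233.8 265.1] [0.476 0.207 0.014]
port0 0.89 [304.  183.6] [0.67  0.037 0.055]
port0 0.79 [369.4 192.3] [ 0.651 -0.117  0.055]
port0 0.68 [271.7 177.6] [0.683 0.114 0.055]
port0 0.62 [336.  193.8] [ 0.646 -0.039  0.055]
valve_grip 0.88 [165.  258.6] [0.489 0.359 0.067]
valve_grip 0.25 [456.9 258.5] [ 0.497 -0.321  0.067]
tape_measure 0.83 [320.5 290. ] [ 0.417 -0.004  0.   ]
wood_block 0.97 [172.8 332.7] [0.309 0.355 0.   ]
glue_jar 0.91 [470.5 318.5] [ 0.353 -0.37   0.   ]
gauge 0.92 [458.  257.8] [ 0.5   -0.339  0.   ]
side [[-0.878, -0.307, 0.367, 0.146], [-0.479, 0.544, -0.689, 0.715], [0.012, -0.781, -0.625, 0.71], [0.0, 0.0, 0.0, 1.0]]
nozzle1_mid 0.81 [297.5 324.7] [0.471 0.212 0.014]
nozzle1_mid 0.59 [285.3 218.6] [ 0.685 -0.08   0.014]
port0 0.8 [262.8 235.3] [0.663 0.049 0.055]
port0 0.72 [237.9 249.3] [0.683 0.119 0.055]
port0 0.56 [307.9 204.4] [ 0.636 -0.114  0.055]
valve_grip 0.86 [245.3 356.7] [0.488 0.355 0.067]
tape_measure 0.57 [370.1 278.2] [0.405 0.004 0.   ]
wood_block 0.63 [332.8 420.5] [0.318 0.351 0.   ]
wood_block 0.34 [310.6 202.4] [ 0.676 -0.196  0.   ]
glue_jar 0.95 [438.8 205.8] [ 0.357 -0.358  0.   ]
glue_jar 0.38 [299.5 323.4] [ 0.476  0.197 -0.   ]
gauge 0.66 [389.4 197.6] [ 0.493 -0.328  0.   ]
```

View pics/top1.png

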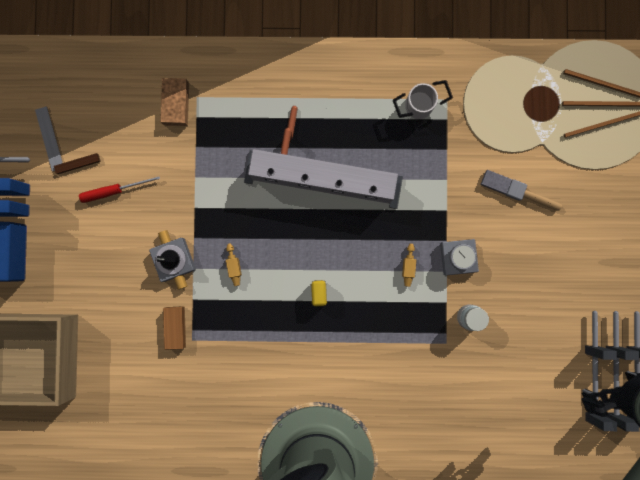

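View pics/side1.png

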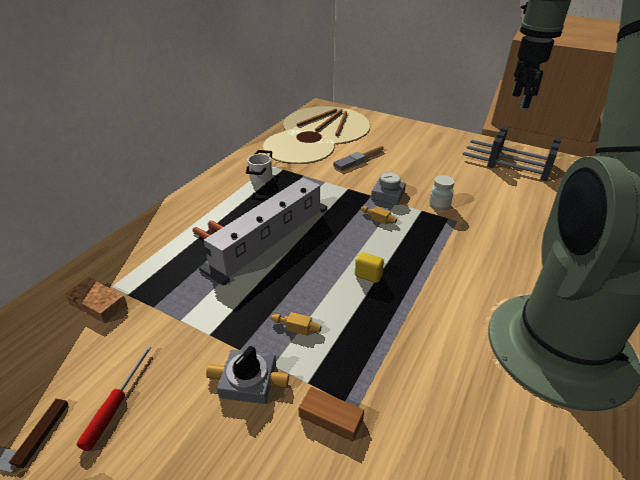

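The top view shows two nozzles, at about (233,266) and (409,266). The valve is at (168,260), and the tilted bar's buttons run from (270,171) to (373,189). The side view agrees. I'll move the arm toward the right-hand nozzle first, then on to the valve.

```bash
cat >> h.py <<'E'
def go(t,yaw=None,s=None):
    s=s or bot.observe(); y0=s['tool_rot'][2]; d=np.asarray(t)-s['position']; c,n=np.cos(y0),np.sin(y0)
    tw=0 if yaw is None else -np.degrees((yaw-y0+np.pi)%(2*np.pi)-np.pi)
    print('shift mm',np.round(1000*np.array([c*d[0]+n*d[1], n*d[0]-c*d[1], -d[2]]),1),'twist',round(tw,1))
E
python3 - <<'E'
from h import *
p=bot.grab_frame('top')
for px in [(270,171),(305,177),(339,183),(373,189)]: print(np.round(ray(p,px,.09),3))
for px in [(409,265)]: print(np.round(ray(p,px,.014),3))
go((.48,-.2,.25),0.4)
E
```

```text
[0.693 0.115 0.09 ]
[0.68  0.034 0.09 ]
[ 0.667 -0.045  0.09 ]
[ 0.654 -0.123  0.09 ]
[ 0.481 -0.218  0.014]
shift mm [ 364.3 -254.   -18.7] twist -0.0
```

Request:
carry_out:
  rows:
    - [[0.364, -0.254, -0.019, 0], [0.364, -0.254, -0.019, 0], [0.364, -0.254, -0.019, 0], [0.364, -0.254, -0.019, 0], [0.364, -0.254, -0.019, 0], [0.364, -0.254, -0.019, 0], [0.364, -0.254, -0.019, 0], [0.364, -0.254, -0.019, 0], [0.364, -0.254, -0.019, 0], [0.364, -0.254, -0.019, 0], [0.364, -0.254, -0.019, 0], [0.364, -0.254, -0.019, 0]]

```text
clock: 2.2
position: [0.4828, -0.1944, 0.2507]
tool_rot: [-3.141, -0.002, 0.407]
force: [-1.3, 0.7, -0.1]
grip_width: 0.0855
finger_force: 0.0
```

```bash
python3 - <<'E'
from h import *
s=bot.observe(); print(s['clock'],np.round(s['position'],3),np.round(s['tool_rot'],3),np.round(s['qpos'],3))
p=bot.grab_frame('wrist'); save(p,'w1'); print(np.round(p['pose'],3).tolist())
for n in ['nozzle0_mid','nozzle1_mid']:
  for q in bot.spot_point(p,n): print(n,round(q['conf'],2),np.round(q['position'],1),np.round(ray(p,q['position'],.014),3))
go((.44,.34,.25),0.4)
E
```

```text
2.2 [ 0.483 -0.194  0.251] [-3.141e+00 -2.000e-03  4.070e-01] [ 0.414  0.337 -0.184  1.845  0.071  0.964 -0.964]
[[0.397, -0.886, -0.239, 0.545], [-0.918, -0.383, -0.104, -0.169], [0.0, 0.26, -0.965, 0.393], [0.0, 0.0, 0.0, 1.0]]
nozzle1_mid 0.4 [131.9 191.2] [ 0.42  -0.008  0.014]
shift mm [ 1.740e+02 -5.131e+02  3.000e-01] twist -0.0
```

View pics/w1.png

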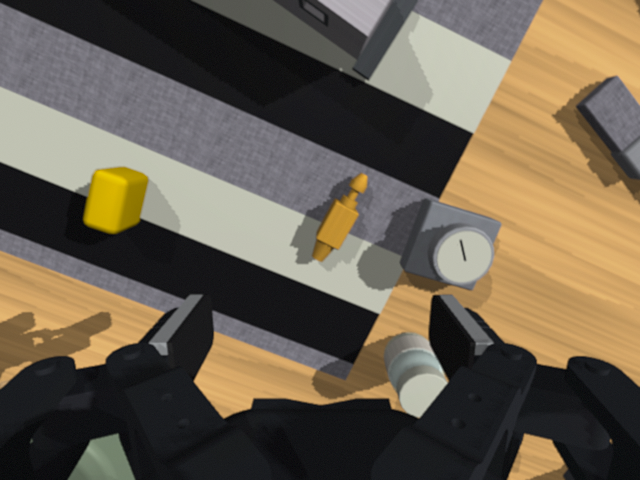

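The right-hand nozzle is at (340,222), with its grooved tail pointing up toward the bar. Next is the valve.

Request:
carry_out:
  rows:
    - [[0.2, -0.5, 0, -60], [0.2, -0.5, 0, -60], [0.2, -0.5, 0, -60], [0.2, -0.5, 0, -60], [0.2, -0.5, 0, -60], [0.2, -0.5, 0, -60], [0.2, -0.5, 0, -60], [0.2, -0.5, 0, -60], [0.2, -0.5, 0, -60], [0.2, -0.5, 0, -60], [0.2, -0.5, 0, -60], [0.2, -0.5, 0, -60]]

```text
clock: 3.35
position: [0.4706, 0.3002, 0.2503]
tool_rot: [3.141, 0.001, 1.444]
force: [0.8, 0.2, 0.1]
grip_width: 0.0855
finger_force: 0.0
```

```bash
python3 - <<'E'
from h import *
s=bot.observe(); print(s['clock'],np.round(s['position'],3),np.round(s['tool_rot'],3),np.round(s['qpos'],3))
go((.488,.357,.20),2.4)
E
```

```text
3.35 [0.471 0.3   0.25 ] [3.141e+00 1.000e-03 1.444e+00] [-0.265  0.441 -0.559  1.737  0.266  1.041 -1.043]
shift mm [58.6 10.1 50.3] twist -54.8
```

Request:
carry_out:
  rows:
    - [[0.059, 0.01, 0.03, -55], [0.059, 0.01, 0.03, -55], [0.059, 0.01, 0.03, -55], [0.059, 0.01, 0.03, -55], [0.059, 0.01, 0.03, -55], [0.059, 0.01, 0.03, -55], [0.059, 0.01, 0.03, -55], [0.059, 0.01, 0.03, -55], [0.059, 0.01, 0.03, -55], [0.059, 0.01, 0.03, -55]]

```text
clock: 4.18
position: [0.488, 0.3559, 0.22]
tool_rot: [-3.141, 0.0, 2.402]
force: [0.0, 0.2, -0.1]
grip_width: 0.0851
finger_force: 0.0
```

```bash
python3 - <<'E'
from h import *
s=bot.observe(); print(s['clock'],np.round(s['position'],3),np.round(s['tool_rot'],3),np.round(s['qpos'],3))
p=bot.grab_frame('wrist'); save(p,'w2'); print(np.round(p['pose'],3).tolist())
for q in bot.spot_point(p,'valve_grip'): print(round(q['conf'],2),np.round(q['position'],1),np.round(ray(p,q['position'],.067),3))
E
```

```text
4.1833 [0.488 0.356 0.22 ] [-3.141  0.     2.402] [-0.22   0.598 -0.762  1.642  0.455  1.088 -0.28 ]
[[0.673, 0.713, 0.196, 0.44], [0.739, -0.649, -0.179, 0.4], [-0.0, 0.265, -0.964, 0.362], [0.0, 0.0, 0.0, 1.0]]
0.84 [318.6 221.6] [0.487 0.354 0.067]
```

View pics/w2.png

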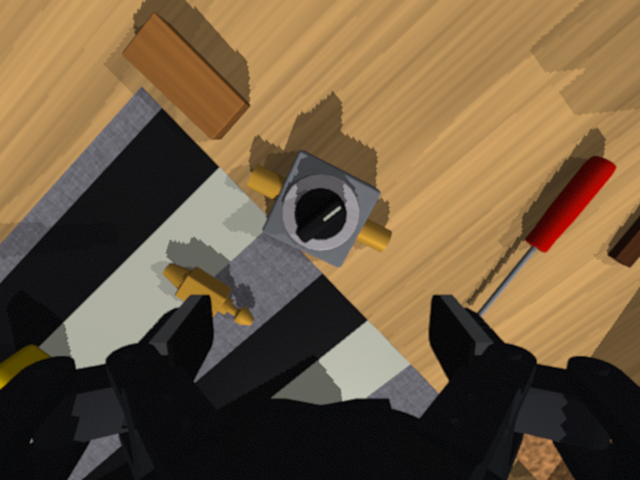

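```bash
python3 - <<'E'
import cv2
a=cv2.imread('pics/w2.png')[165:265,265:385]; a=cv2.convertScaleAbs(a,alpha=2,beta=30)
cv2.imwrite('pics/w2c.png',cv2.resize(a,None,fx=5,fy=5,interpolation=cv2.INTER_CUBIC))
E
```

```text
(no output)
```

View pics/w2c.png

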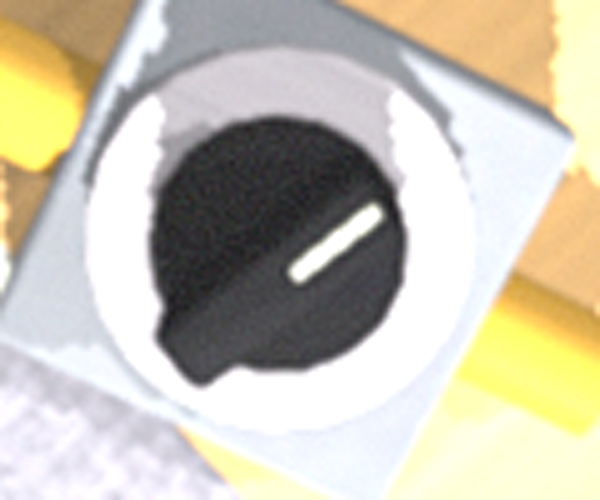

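```bash
python3 - <<'E'
from h import *
p=bot.grab_frame('wrist')
a,b,c=[ray(p,q,.074) for q in [(324,220),(340.6,207.4),(301.4,237)]]
for u,v in [(a,b),(c,b)]: d=(v-u); print(u.round(4),v.round(4),np.linalg.norm(d[:2]),np.arctan2(d[1],d[0]))
q=bot.spot_point(p,'valve_grip')[0]; print(ray(p,q['position'],.067).round(4))
th=np.arctan2((b-c)[1],(b-c)[0])
t=ray(p,q['position'],.067)
for k in range(-2,3): print(th+k*np.pi)
go((t[0],t[1],.20),th if th>1.5 else th+np.pi)
E
```

```text
[0.4877 0.36   0.074 ] [0.489  0.3769 0.074 ] 0.016940628014575687 1.493764267825144
[0.4858 0.3366 0.074 ] [0.489  0.3769 0.074 ] 0.040443434529789685 1.4912195470065297
[0.4873 0.3575 0.067 ]
-4.791965760173056
-1.6503731065832634
1.4912195470065297
4.632812200596323
7.774404854186116
shift mm [ 0.5  0.4 20.3] twist -127.7
```

Request:
carry_out:
  rows:
    - [[0.0, 0.0, 0, -80], [0, 0, 0, -80], [0, 0, 0, -80], [0, 0, 0, -80], [0, 0, 0, -80], [0, 0, 0.02, -80], [0, 0, 0.04, -80], [0, 0, 0.06, -80], [0, 0, 0.08, -80], [0, 0, 0.08, -80], [0, 0, 0.08, -80], [0, 0, 0.08, -80]]
  grip: 0.05

```text
clock: 5.38
position: [0.4872, 0.357, 0.1398]
tool_rot: [3.141, -0.001, -2.475]
force: [-0.3, -0.5, 0.7]
grip_width: 0.0499
finger_force: 0.0
```

```bash
python3 - <<'E'
from h import *
s=bot.observe(); print(s['clock'],np.round(s['position'],3),np.round(s['tool_rot'],3),np.round(s['qpos'],3))
go((.4873,.3572,.05),4.633)
E
```

```text
5.3833 [0.487 0.357 0.14 ] [ 3.141e+00 -1.000e-03 -2.475e+00] [-0.087  0.806 -1.017  1.703  0.766  1.085  0.887]
shift mm [-0.2  0.1 89.8] twist -47.2
```

Request:
carry_out:
  rows:
    - [[0, 0, 0.0, -47], [0, 0, 0.0, -47], [0, 0, 0, -47], [0, 0, 0.0, -47], [0, 0, 0.0, -47], [0, 0, 0.0, -47], [0, 0, 0.02, -47], [0, 0, 0.05, -47], [0, 0, 0.07, -47], [0, 0, 0.09, -47], [0, 0, 0.09, -47], [0, 0, 0.09, -47]]

```text
clock: 6.38
position: [0.487, 0.3572, 0.0503]
tool_rot: [3.141, -0.001, -1.662]
force: [-0.6, 0.1, 0.7]
grip_width: 0.05
finger_force: 0.0
```

Request:
carry_out:
  rows:
    - [[0, 0, 0, 0], [0, 0, 0, 0], [0, 0, 0, 0], [0, 0, 0, 0], [0, 0, 0, 0], [0, 0, 0, 0]]
  grip: 0.0
  grip_force: 40

```text
clock: 6.88
position: [0.4864, 0.3579, 0.0518]
tool_rot: [3.141, 0.001, -1.659]
force: [-9.7, -3.0, 13.4]
grip_width: 0.013
finger_force: 39.8
```

```bash
python3 - <<'E'
from h import *
s=bot.observe(); print(s['clock'],np.round(s['position'],3),np.round(s['tool_rot'],3),np.round(s['qpos'],3),s['force'],s['moment'],s['grip_width'])
E
```

```text
6.8833 [0.486 0.358 0.052] [ 3.141e+00  1.000e-03 -1.659e+00] [-0.06   0.994 -1.085  1.744  1.006  1.07   1.543] [-9.7223806  -2.96497878 13.40513558] [-0.57708736  1.97253871  0.03451646] 0.013003542826227416
```

Request:
carry_out:
  rows:
    - [[0, 0.001, -0.003, 0], [0, 0.001, -0.003, 7], [0, 0.001, -0.003, 14], [0, 0.001, -0.003, 21], [0, 0.001, -0.003, 28], [0, 0.001, -0.003, 35], [0, 0.001, -0.003, 42], [0, 0.001, -0.003, 49], [0, 0.001, -0.003, 56], [0, 0.001, -0.003, 63], [0, 0.001, -0.003, 70], [0, 0.001, -0.003, 70]]

```text
clock: 7.88
position: [0.4863, 0.357, 0.0529]
tool_rot: [3.142, -0.0, -2.891]
force: [4.3, 6.0, -25.0]
grip_width: 0.0131
finger_force: 43.0
```

```bash
python3 - <<'E'
from h import *
s=bot.observe(); print(s['clock'],np.round(s['position'],4),np.round(s['tool_rot'],3),np.round(s['qpos'],3),s['force'].round(1),s['moment'].round(2),s['grip_width'])
E
```

```text
7.8833 [0.4863 0.357  0.0529] [ 3.142 -0.    -2.891] [-0.166  0.884 -0.873  1.75   0.836  0.925  0.42 ] [  4.3   6.  -25. ] [ 1.2  -0.75 -0.05] 0.013084504371560944
```

Request:
carry_out:
  rows:
    - [[0, 0, 0.001, 0], [0, 0, 0.001, 7], [0, 0, 0.001, 14], [0, 0, 0.001, 21], [0, 0, 0.001, 28], [0, 0, 0.001, 35], [0, 0, 0.001, 42], [0, 0, 0.001, 49], [0, 0, 0.001, 56], [0, 0, 0.001, 63], [0, 0, 0.001, 63], [0, 0, 0.001, 63]]

```text
clock: 8.88
position: [0.4873, 0.3573, 0.0536]
tool_rot: [3.137, 0.011, 2.339]
force: [17.8, -17.5, 7.5]
grip_width: 0.0145
finger_force: 950.3
```

```bash
python3 - <<'E'
from h import *
s=bot.observe(); print(s['clock'],np.round(s['position'],4),np.round(s['tool_rot'],3),np.round(s['qpos'],3),s['force'].round(1),s['moment'].round(2),s['grip_width'])
E
```

```text
8.8833 [0.4873 0.3573 0.0536] [3.137 0.011 2.339] [-0.306  0.799 -0.644  1.76   0.658  0.805 -0.51 ] [ 17.8 -17.5   7.5] [-4.08 -3.91 30.  ] 0.014468687599202189
```

Request:
carry_out:
  rows:
    - [[0, 0, 0, -2], [0, 0, 0, -2.5], [0, 0, 0, -2.5], [0, 0, 0, -2.5]]

```text
clock: 9.22
position: [0.4874, 0.3573, 0.0536]
tool_rot: [3.138, 0.01, 2.38]
force: [17.2, -16.4, 7.9]
grip_width: 0.0146
finger_force: 880.0
```

Request:
carry_out:
  rows:
    - [[0, 0, 0, 0], [0, 0, 0, 0], [0, 0, 0, 0], [0, 0, 0, 0], [0, 0, -0.03, 0], [0, 0, -0.07, 0], [0, 0, -0.11, 0], [0, 0, -0.14, 0], [0, 0, -0.17, 0], [0, 0, -0.17, 0], [0, 0, -0.17, 0]]
  grip: 0.05

```text
clock: 10.13
position: [0.4865, 0.3579, 0.2241]
tool_rot: [3.139, 0.0, 2.346]
force: [-0.1, -0.5, -0.0]
grip_width: 0.0502
finger_force: 0.0
```

```bash
python3 - <<'E'
from h import *
s=bot.observe(); print(s['clock'],np.round(s['position'],4),np.round(s['tool_rot'],3),np.round(s['qpos'],3),s['force'].round(1),s['moment'].round(2),s['grip_width'])
p=bot.grab_frame('wrist'); save(p,'w3')
for n in ['nozzle0_mid','nozzle1_mid']:
  for q in bot.spot_point(p,n): print(n,round(q['conf'],2),np.round(q['position'],1),np.round(ray(p,q['position'],.014),3))
E
```

```text
10.1333 [0.4865 0.3579 0.2241] [3.139 0.    2.346] [-0.211  0.597 -0.782  1.64   0.463  1.095 -0.347] [-0.1 -0.5 -0. ] [-0.03 -0.04  0.04] 0.050163583277307765
nozzle1_mid 0.75 [208.8 299.1] [0.47  0.206 0.014]
```

View pics/w3.png

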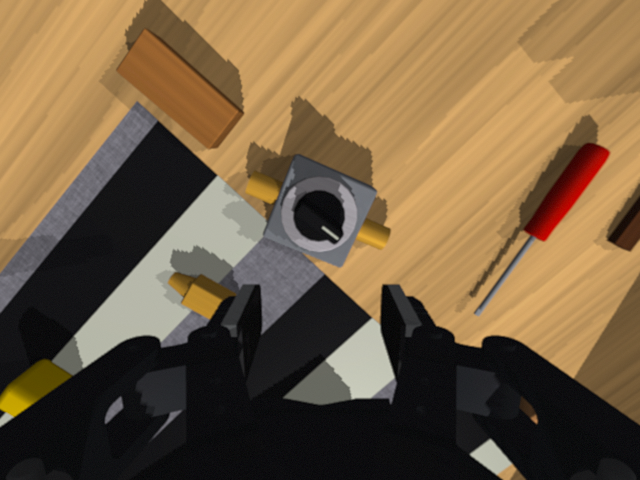

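```bash
python3 - <<'E'
from h import *
p=bot.grab_frame('wrist')
im=p['pixels'].astype(int)[200:250,295:350]; m=(im.min(2)>150)
m=m.astype(np.uint8); n,l,st,ce=cv2.connectedComponentsWithStats(m)
for i in range(1,n):
    if st[i,4]>10:
        ys,xs=np.nonzero(l==i); P=np.array([ray(p,(x+295,y+200),.074)[:2] for x,y in zip(xs,ys)])
        c=P.mean(0); u,s_,v=np.linalg.svd(P-c); print(st[i],(ce[i]+[295,200]).round(1),c.round(4),'ang',np.arctan2(v[0,1],v[0,0]).round(3),s_.round(4))
for a,b in [((322,228),(340,239))]:
    d=ray(p,b,.074)-ray(p,a,.074);print(np.arctan2(d[1],d[0]))
print(go((.475,.21,.22)))
E
```

```text
[  2   0  53  50 405] [327.  238.9] [0.4991 0.3505] ang -1.786 [0.3152 0.1501]
[30 28 16 12 27] [332.3 233.4] [0.499  0.3571] ang 0.115 [0.0246 0.0017]
0.2156931194441
shift mm [ -97.4 -110.6    1.3] twist 0
None
```

Request:
carry_out:
  rows:
    - [[0, 0, 0.0, -50], [0, 0, 0.0, -50], [0, 0, 0.02, -50], [0, 0, 0.05, -50], [0, 0, 0.08, -50], [0, 0, 0.11, -50], [0, 0, 0.14, -50], [0, 0, 0.17, -50], [0, 0, 0.17, -50], [0, 0, 0.17, -50]]

```text
clock: 11.17
position: [0.4852, 0.357, 0.0513]
tool_rot: [-3.141, -0.003, -3.065]
force: [0.1, -0.4, 1.2]
grip_width: 0.0497
finger_force: 0.0
```

Request:
carry_out:
  rows:
    - [[0, 0, 0, 0], [0, 0, 0, 0], [0, 0, 0, 0], [0, 0, 0, 0], [0, 0, 0, 0]]
  grip: 0.0
  grip_force: 20

```text
clock: 11.58
position: [0.4871, 0.3572, 0.054]
tool_rot: [-3.141, 0.002, -3.065]
force: [-2.0, -3.7, 11.8]
grip_width: 0.0137
finger_force: 22.7
```

```bash
python3 - <<'E'
from h import *
s=bot.observe(); print(s['clock'],np.round(s['position'],4),np.round(s['tool_rot'],4),np.round(s['qpos'],3),s['force'].round(1),s['moment'].round(2),s['grip_width'])
E
```

```text
11.5833 [0.4871 0.3572 0.054 ] [-3.1414e+00  2.2000e-03 -3.0651e+00] [-0.186  0.867 -0.837  1.751  0.807  0.904  0.266] [-2.  -3.7 11.8] [-1.04  0.31  0.35] 0.01366363386616424
```

Request:
carry_out:
  rows:
    - [[0, 0, 0, 1], [0, 0, 0, 2], [0, 0, 0, 3], [0, 0, 0, 3], [0, 0, 0, 3]]

```text
clock: 12.0
position: [0.487, 0.3572, 0.0541]
tool_rot: [-3.141, 0.003, -3.116]
force: [-0.5, -5.3, 12.6]
grip_width: 0.0136
finger_force: 46.8
```

```bash
python3 - <<'E'
from h import *
s=bot.observe(); print(s['clock'],np.round(s['position'],4),np.round(s['tool_rot'],4),np.round(s['qpos'],3),s['force'].round(1),s['moment'].round(2),s['grip_width'])
E
```

```text
12.0 [0.487  0.3572 0.0541] [-3.1414e+00  2.5000e-03 -3.1165e+00] [-0.193  0.862 -0.826  1.751  0.798  0.898  0.22 ] [-0.5 -5.3 12.6] [-1.21  0.18  1.23] 0.013588760889567396
```

Request:
carry_out:
  rows:
    - [[0, 0, 0, 1], [0, 0, 0, 2], [0, 0, 0, 3], [0, 0, 0, 3], [0, 0, 0, 3]]

```text
clock: 12.42
position: [0.4871, 0.3572, 0.054]
tool_rot: [3.141, 0.002, 3.113]
force: [-1.0, -3.2, 8.5]
grip_width: 0.0161
finger_force: 20.5
```

```bash
python3 - <<'E'
from h import *
s=bot.observe(); print(s['clock'],np.round(s['position'],4),np.round(s['tool_rot'],4),np.round(s['qpos'],3),s['force'].round(1),s['moment'].round(2),s['grip_width'])
E
```

```text
12.4167 [0.4871 0.3572 0.054 ] [3.1415e+00 2.3000e-03 3.1134e+00] [-0.199  0.858 -0.815  1.751  0.789  0.892  0.174] [-1.  -3.2  8.5] [-0.92  0.05  0.48] 0.016115826964703654
```

Request:
carry_out:
  rows:
    - [[0, 0, 0, 0], [0, 0, 0, 0], [0, 0, 0, 0], [0, 0, -0.04, 0], [0, 0, -0.08, 0], [0, 0, -0.12, 0], [0.0, 0.04, -0.15, 0], [0.01, 0.08, -0.15, 0], [0.01, 0.12, -0.15, 0], [0.015, 0.15, -0.15, 0], [0.015, 0.15, -0.15, 0], [0.015, 0.15, -0.15, 0]]
  grip: 0.05

```text
clock: 13.42
position: [0.4737, 0.5097, 0.202]
tool_rot: [3.141, -0.001, 3.117]
force: [0.7, -0.7, -0.6]
grip_width: 0.05
finger_force: 0.0
```

```bash
cat >> h.py <<'E'
def noz(p,z=.014,near=None):
    "body mask by colour -> axis in world"
    hsv=cv2.cvtColor(p['pixels'],cv2.COLOR_RGB2HSV); m=cv2.inRange(hsv,(12,140,70),(24,255,255))
    n,l,st,ce=cv2.connectedComponentsWithStats(m); out=[]
    for i in range(1,n):
        if st[i,4]<300: continue
        ys,xs=np.nonzero(l==i); P=np.array([ray(p,(x,y),z)[:2] for x,y in zip(xs,ys)]); c=P.mean(0); v=np.linalg.svd(P-c,full_matrices=False)[2][0]
        if v[0]<0:v=-v
        t=(P-c)@v; w=(P-c)@[-v[1],v[0]]
        prof=[np.ptp(w[(t>=a)&(t<a+.008)]).round(3) if ((t>=a)&(t<a+.008)).sum()>3 else 0 for a in np.arange(-.064,.064,.008)]
        print(st[i,4],ce[i].round(0),c.round(4),'yaw',np.arctan2(v[1],v[0]).round(3),'t',t.min().round(4),t.max().round(4),'ends',(c+v*t.min()).round(3),(c+v*t.max()).round(3),prof)
E
python3 - <<'E'
from h import *
s=bot.observe(); print(s['clock'],np.round(s['position'],4),np.round(s['tool_rot'],3),np.round(s['qpos'],3),s['force'].round(1))
p=bot.grab_frame('wrist'); save(p,'w4')
for n in ['nozzle1_mid','nozzle0_mid','valve_grip']:
  for q in bot.spot_point(p,n): print(n,round(q['conf'],2),np.round(q['position'],1),np.round(ray(p,q['position'],.014),3))
noz(p)
E
```

```text
13.4167 [0.4737 0.5097 0.202 ] [ 3.141e+00 -1.000e-03  3.117e+00] [-0.41   0.81  -0.896  1.387  0.639  1.246  0.192] [ 0.7 -0.7 -0.6]
nozzle0_mid 0.34 [130.6 245.7] [0.5   0.327 0.014]
valve_grip 0.57 [128.8 243.7] [0.498 0.326 0.014]
6016 [114.  52.] [0.3339 0.3406] yaw 0.087 t -0.0412 0.0427 ends [0.293 0.337] [0.377 0.344] [0, 0, np.float64(0.01), np.float64(0.046), np.float64(0.046), np.float64(0.047), np.float64(0.047), np.float64(0.048), np.float64(0.047), np.float64(0.047), np.float64(0.046), np.float64(0.047), np.float64(0.05), np.float64(0.045), 0, 0]
924 [123. 174.] [0.4327 0.3312] yaw 0.047 t -0.0168 0.018 ends [0.416 0.33 ] [0.451 0.332] [0, 0, 0, 0, 0, np.float64(0.004), np.float64(0.025), np.float64(0.028), np.float64(0.027), np.float64(0.02), np.float64(0.01), 0, 0, 0, 0, 0]
428 [  8. 242.] [0.4942 0.2114] yaw 0.101 t -0.0236 0.0167 ends [0.471 0.209] [0.511 0.213] [0, 0, 0, 0, 0, np.float64(0.003), np.float64(0.007), np.float64(0.022), np.float64(0.019), np.float64(0.01), 0, 0, 0, 0, 0, 0]
302 [ 19. 267.] [0.5195 0.216 ] yaw -1.392 t -0.01 0.0103 ends [0.518 0.226] [0.521 0.206] [0, 0, 0, 0, 0, 0, np.float64(0.01), np.float64(0.017), np.float64(0.018), np.float64(0.01), 0, 0, 0, 0, 0, 0]
779 [187. 288.] [0.5445 0.3755] yaw 0.165 t -0.0167 0.0176 ends [0.528 0.373] [0.562 0.378] [0, 0, 0, 0, 0, np.float64(0.004), np.float64(0.029), np.float64(0.03), np.float64(0.029), np.float64(0.026), np.float64(0.008), 0, 0, 0, 0, 0]
```

View pics/w4.png

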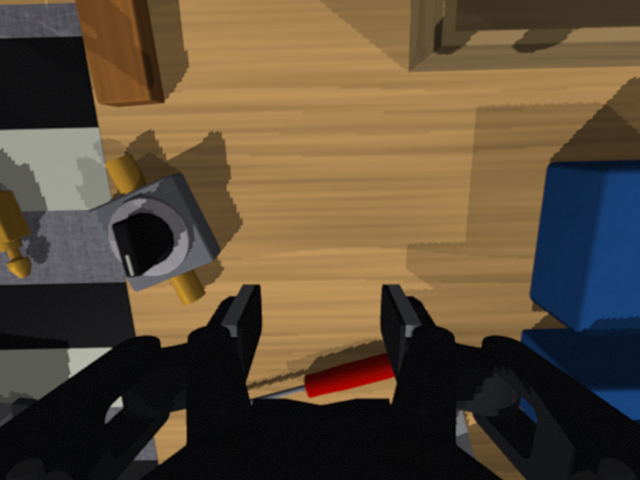

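That picture shows I moved the wrong way along y: the valve is at (148,240) and nozzle A is at the left edge. I'll correct by 0.30 m.

Request:
carry_out:
  rows:
    - [[0, -0.3, 0, 0], [0, -0.3, 0, 0], [0, -0.3, 0, 0], [0, -0.3, 0, 0], [0, -0.3, 0, 0], [0, -0.3, 0, 0], [0, -0.3, 0, 0], [0, -0.3, 0, 0], [0, -0.3, 0, 0], [0, -0.3, 0, 0], [0, -0.3, 0, 0]]

```text
clock: 14.53
position: [0.4672, 0.2083, 0.2026]
tool_rot: [3.141, 0.001, 3.114]
force: [0.1, -0.2, -0.1]
grip_width: 0.0502
finger_force: 0.0
```

```bash
python3 - <<'E'
from h import *
s=bot.observe(); print(s['clock'],np.round(s['position'],4),np.round(s['tool_rot'],3),np.round(s['qpos'],3),s['force'].round(1))
p=bot.grab_frame('wrist'); save(p,'w5')
for n in ['nozzle1_mid','nozzle0_mid']:
  for q in bot.spot_point(p,n): print(n,round(q['conf'],2),np.round(q['position'],1),np.round(ray(p,q['position'],.014),3))
noz(p)
E
```

```text
14.5333 [0.4672 0.2083 0.2026] [3.141e+00 1.000e-03 3.114e+00] [ 0.201  0.552 -1.011  1.892  0.553  1.008  0.489] [ 0.1 -0.2 -0.1]
nozzle1_mid 0.63 [322.5 215.6] [0.469 0.209 0.014]
7005 [488.  50.] [0.3336 0.3493] yaw 0.09 t -0.04 0.0405 ends [0.294 0.346] [0.374 0.353] [0, 0, 0, np.float64(0.056), np.float64(0.057), np.float64(0.057), np.float64(0.057), np.float64(0.057), np.float64(0.056), np.float64(0.056), np.float64(0.056), np.float64(0.057), np.float64(0.056), np.float64(0.02), 0, 0]
1075 [462. 173.] [0.4332 0.3356] yaw 0.472 t -0.0175 0.019 ends [0.418 0.328] [0.45  0.344] [0, 0, 0, 0, 0, np.float64(0.015), np.float64(0.026), np.float64(0.027), np.float64(0.027), np.float64(0.026), np.float64(0.017), 0, 0, 0, 0, 0]
2444 [321. 218.] [0.4723 0.2077] yaw 0.206 t -0.0468 0.0576 ends [0.427 0.198] [0.529 0.219] [0, 0, np.float64(0.015), np.float64(0.018), np.float64(0.024), np.float64(0.028), np.float64(0.028), np.float64(0.028), np.float64(0.028), np.float64(0.028), np.float64(0.028), np.float64(0.017), np.float64(0.015), np.float64(0.017), np.float64(0.014), np.float64(0.006)]
684 [498. 288.] [0.547  0.3796] yaw 0.601 t -0.0163 0.0166 ends [0.534 0.37 ] [0.561 0.389] [0, 0, 0, 0, 0, 0, np.float64(0.026), np.float64(0.027), np.float64(0.026), np.float64(0.022), np.float64(0.006), 0, 0, 0, 0, 0]
```

View pics/w5.png

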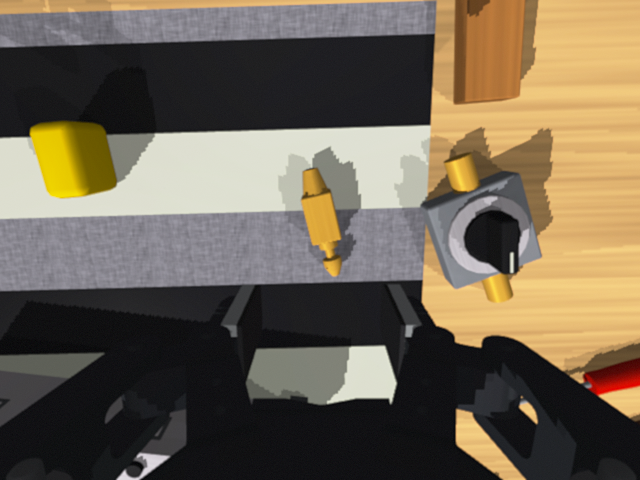

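```bash
python3 - <<'E'
from h import *
go((.470,.2075,.012),.206+np.pi)
E
```

```text
shift mm [ -3.2  -1.2 190.3] twist -13.3
```

Request:
carry_out:
  rows:
    - [[-0.003, -0.001, 0.03, -13.3], [-0.003, -0.001, 0.06, -13.3], [-0.003, -0.001, 0.1, -13.3], [-0.003, -0.001, 0.14, -13.3], [-0.003, -0.001, 0.17, -13.3], [-0.003, -0.001, 0.19, -13.3], [-0.003, -0.001, 0.19, -13.3], [-0.003, -0.001, 0.19, -13.3]]

```text
clock: 15.35
position: [0.4694, 0.2076, 0.0121]
tool_rot: [3.141, -0.001, -2.936]
force: [0.4, 0.4, 1.5]
grip_width: 0.0503
finger_force: 0.0
```

Request:
carry_out:
  rows:
    - [[0, 0, 0, 0], [0, 0, 0, 0], [0, 0, 0, 0], [0, 0, 0, 0], [0, 0, 0, 0], [0, 0, 0, 0]]
  grip: 0.0
  grip_force: 60

```text
clock: 15.85
position: [0.4709, 0.2073, 0.0141]
tool_rot: [3.141, 0.003, -2.937]
force: [-2.4, 0.9, 8.5]
grip_width: 0.0265
finger_force: 59.2
```

```bash
cat >> h.py <<'E'
def buttons(p):
    g=cv2.cvtColor(p['pixels'],cv2.COLOR_RGB2GRAY).astype(int); o=[]
    for u,v in [(270,171),(305,177),(339,183),(373,189)]:
        w=g[v-7:v+8,u-7:u+8]; k=np.clip(90-w,0,None).astype(float); k[:2]=0
        yy,xx=np.mgrid[v-7:v+8,u-7:u+8]; 
        o.append(ray(p,((k*xx).sum()/k.sum(),(k*yy).sum()/k.sum()),.088)[:2] if k.sum()>0 else [np.nan]*2)
    return np.array(o)
E
python3 - <<'E'
from h import *
s=bot.observe(); print(s['position'].round(4),s['tool_rot'].round(4),s['force'].round(1),s['grip_width'])
p=bot.grab_frame('top'); b=buttons(p); print(b.round(4), np.linalg.norm(np.diff(b,axis=0),axis=1).round(4))
d=np.polyfit(b[:,1],b[:,0],1); print('bar',d, 'yaw n',-np.arctan(d[0]))
pp=sorted([ray(p,q['position'],.055).round(3).tolist() for q in bot.spot_point(p,'port')],key=lambda q:-q[1]); print(pp)
a=p['pixels'][150:210,240:405]; cv2.imwrite('pics/bar.png',cv2.cvtColor(cv2.resize(a,None,fx=4.8,fy=4.8,interpolation=cv2.INTER_CUBIC),cv2.COLOR_RGB2BGR))
E
```

```text
[0.4709 0.2073 0.0141] [ 3.1409e+00  2.5000e-03 -2.9375e+00] [-2.4  0.9  8.5] 0.026534093808343272
[[ 0.6908  0.1159]
 [ 0.6776  0.0369]
 [ 0.6643 -0.0416]
 [ 0.6511 -0.1205]] [0.0801 0.0796 0.0799]
bar [0.16805256 0.67135411] yaw n -0.1664968069067612
[[0.686, 0.116, 0.055], [0.669, 0.035, 0.055], [0.646, -0.043, 0.055], [0.646, -0.116, 0.055]]
```

View pics/bar.png

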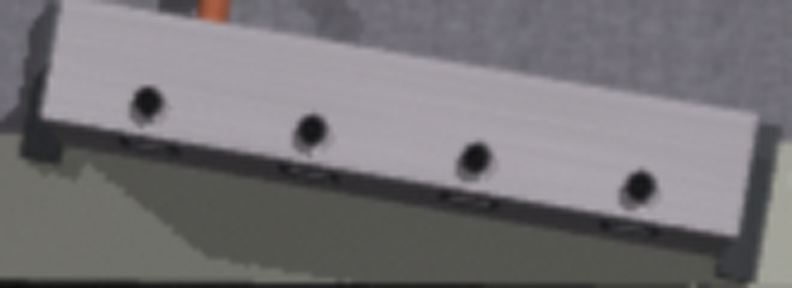

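Request:
carry_out:
  rows:
    - [[0, 0, -0.01, 0], [0, 0, -0.025, 0], [0, 0, -0.042, 0], [0, 0, -0.042, 0], [0, 0, -0.042, 0]]

```text
clock: 16.37
position: [0.4709, 0.2066, 0.0558]
tool_rot: [-3.142, 0.002, -2.938]
force: [0.5, 0.3, -1.1]
grip_width: 0.0265
finger_force: 59.8
```

```bash
python3 - <<'E'
from h import *
s=bot.observe(); print(s['position'].round(4),s['tool_rot'].round(4),s['force'].round(1),s['grip_width'],s['finger_force'])
go((.5715,.136,.0555),np.pi-.1665)
p=bot.grab_frame('side'); 
for n in ['nozzle0_mid','nozzle1_mid']:
  for q in bot.spot_point(p,n): print(n,round(q['conf'],2),np.round(q['position'],1),np.round(ray(p,q['position'],.055),3))
c=proj(p,s['position']); print(c); x,y=c.astype(int)
save(p,'s2')
a=cv2.imread('pics/s2.png')[y-75:y+75,x-100:x+100]; cv2.imwrite('pics/s2c.png',cv2.resize(a,None,fx=4,fy=4))
E
```

```text
[0.4709 0.2066 0.0558] [-3.1416e+00  2.5000e-03 -2.9380e+00] [ 0.5  0.3 -1.1] 0.02653238200239865 59.79276716709137
shift mm [-84.2 -89.4   0.3] twist 21.2
nozzle0_mid 0.19 [244.5 249.2] [0.67  0.111 0.055]
nozzle1_mid 0.82 [298.2 311.1] [0.468 0.212 0.055]
[298.52298718 308.56373178]
```

View pics/s2c.png

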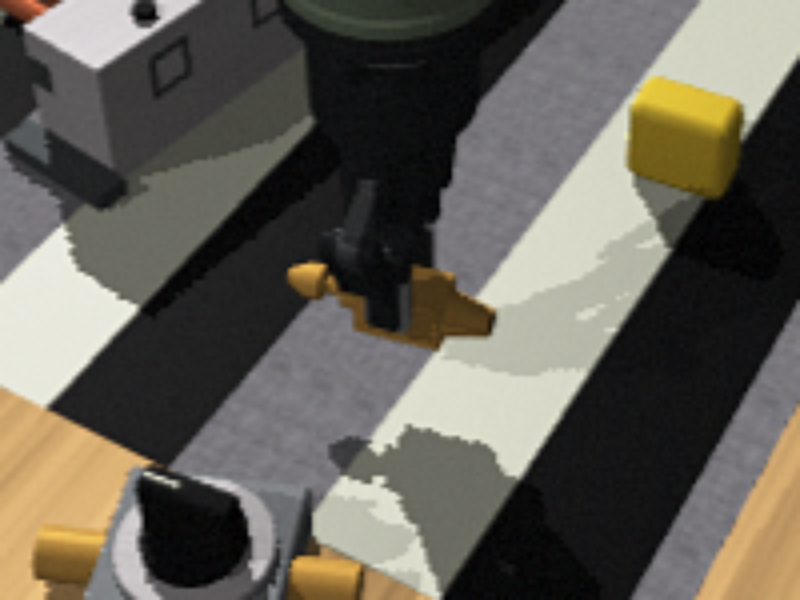

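The crop shows nozzle A held level with its tail toward the bar, and its body centre about at the TCP. I'll line it up with the left port.

Request:
carry_out:
  rows:
    - [[-0.02, -0.02, 0, 7], [-0.04, -0.04, 0, 14], [-0.06, -0.06, 0, 21.2], [-0.084, -0.0895, 0, 21.2], [-0.084, -0.0895, 0, 21.2], [-0.084, -0.0895, 0, 21.2], [-0.084, -0.0895, 0, 21.2], [-0.084, -0.0895, 0, 21.2], [-0.084, -0.0895, 0, 21.2]]

```text
clock: 17.27
position: [0.5698, 0.1368, 0.0542]
tool_rot: [3.142, -0.001, 2.977]
force: [-0.3, -0.6, -1.3]
grip_width: 0.0265
finger_force: 59.7
```

```bash
python3 - <<'E'
from h import *
s=bot.observe(); print(s['clock'],s['position'].round(4),s['tool_rot'].round(4),s['qpos'].round(2),s['force'].round(1),s['grip_width'],s['finger_force'])
n=np.array([.986,-.1657]); d=s['position'][:2]-[.676,.1184]; print('ax,lat',d@n, d@[.1657,.986])
p=bot.grab_frame('wrist'); save(p,'w6'); noz(p,.055)
t=bot.grab_frame('top'); noz(t,.055); b=buttons(t)[0]; print(b)
E
```

```text
17.2667 [0.5698 0.1368 0.0542] [ 3.1415e+00 -5.0000e-04  2.9775e+00] [ 0.19  0.83 -0.79  1.8   0.76  0.85  0.44] [-0.3 -0.6 -1.3] 0.02646820367060788 59.73830223083496
ax,lat -0.10777102245292991 0.0005545178298373254
11760 [321. 296.] [0.5687 0.1362] yaw -0.166 t -0.0443 0.0536 ends [0.525 0.144] [0.622 0.127] [0, 0, np.float64(0.014), np.float64(0.019), np.float64(0.025), np.float64(0.03), np.float64(0.03), np.float64(0.03), np.float64(0.029), np.float64(0.029), np.float64(0.03), np.float64(0.03), np.float64(0.015), np.float64(0.017), np.float64(0.017), 0]
761 [173. 328.] [0.3259 0.3405] yaw 0.09 t -0.0477 0.0506 ends [0.278 0.336] [0.376 0.345] [0, 0, np.float64(0.045), np.float64(0.047), np.float64(0.047), np.float64(0.04), np.float64(0.04), np.float64(0.04), np.float64(0.04), np.float64(0.04), np.float64(0.04), np.float64(0.038), np.float64(0.038), np.float64(0.04), np.float64(0.038), 0]
[0.6907351  0.11589581]
```

View pics/w6.png

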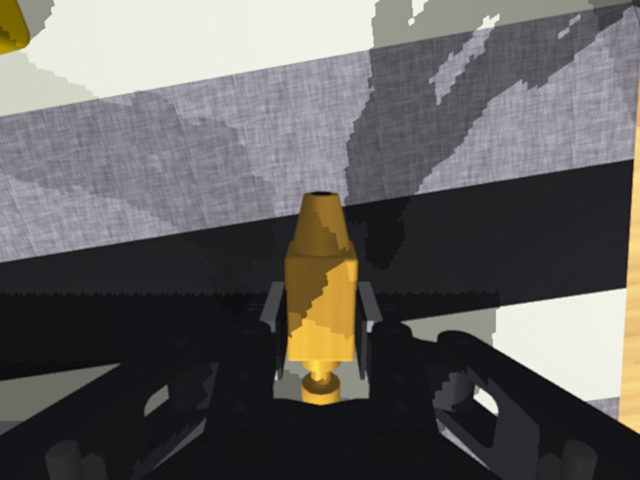

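Request:
carry_out:
  rows:
    - [[-0.015, 0, -0.001, 0], [-0.03, 0, -0.001, 0], [-0.04, 0, -0.001, 0], [-0.047, 0, -0.001, 0], [-0.053, 0, -0.001, 0], [-0.058, 0, -0.001, 0], [-0.063, 0, -0.001, 0], [-0.063, 0, -0.001, 0]]

```text
clock: 18.03
position: [0.6332, 0.1254, 0.0553]
tool_rot: [-3.142, 0.0, 2.976]
force: [0.1, 0.3, -1.5]
grip_width: 0.0266
finger_force: 59.7
```

```bash
cat >> h.py <<'E'
def st(m):
    s=bot.observe(); n=np.array([.986,-.1657]); l=np.array([.1657,.986]); d=s['position'][:2]-m; f=s['force']
    print(round(s['clock'],2),s['position'].round(4),s['tool_rot'].round(4),'ax,lat mm',(1000*d@n).round(1),(1000*d@l).round(1),'F ax lat z',(f[:2]@n).round(1),(f[:2]@l).round(1),f[2].round(1),'M',s['moment'].round(2),'w',s['grip_width'].round(4),s['finger_force'].round(0))
E
python3 -c "
from h import *
st([.676,.1184])"
```

```text
Traceback (most recent call last):
  File "h.py", line 34, in st
    print(round(s['clock'],2),s['position'].round(4),s['tool_rot'].round(4),'ax,lat mm',(1000*d@n).round(1),(1000*d@l).round(1),'F ax lat z',(f[:2]@n).round(1),(f[:2]@l).round(1),f[2].round(1),'M',s['moment'].round(2),'w',s['grip_width'].round(4),s['finger_force'].round(0))
                                                                                                                                                                                                                              ^^^^^^^^^^^^^^^^^^^^^
AttributeError: 'float' object has no attribute 'round'
```

Request:
carry_out:
  rows:
    - [[-0.003, 0, 0, 0], [-0.006, 0, 0, 0], [-0.009, 0, 0, 0], [-0.012, 0, 0, 0], [-0.015, 0, 0, 0], [-0.017, 0, 0, 0], [-0.019, 0, 0, 0], [-0.019, 0, 0, 0]]

```text
clock: 18.7
position: [0.6516, 0.1223, 0.0549]
tool_rot: [-3.142, -0.0, 2.976]
force: [1.2, -0.6, -9.4]
grip_width: 0.0264
finger_force: 59.5
```

```bash
sed -i "s/s\['grip_width'\].round(4),s\['finger_force'\].round(0)/round(s['grip_width'],4),round(s['finger_force'])/" h.py
python3 -c "
from h import *
st([.676,.1184])"
```

```text
18.7 [0.6516 0.1223 0.0549] [-3.1416e+00 -2.0000e-04  2.9757e+00] ax,lat mm -24.7 -0.2 F ax lat z 1.3 -0.4 -9.4 M [0.01 0.15 0.05] w 0.0264 60
```

Request:
carry_out:
  rows:
    - [[-0.001, 0, 0, 0], [-0.002, 0, 0, 0], [-0.003, 0, 0, 0], [-0.004, 0, 0, 0], [-0.004, 0, 0, 0]]

```text
clock: 19.12
position: [0.6561, 0.1217, 0.0558]
tool_rot: [3.141, 0.001, 2.976]
force: [1.5, -2.2, -0.8]
grip_width: 0.0262
finger_force: 60.5
```

```bash
python3 -c "
from h import *
st([.676,.1184])"
```

```text
19.12 [0.6561 0.1217 0.0558] [3.1414e+00 1.3000e-03 2.9755e+00] ax,lat mm -20.2 -0.1 F ax lat z 1.8 -1.9 -0.8 M [-0.51 -0.09 -0.03] w 0.0262 60
```

Request:
carry_out:
  rows:
    - [[-0.001, 0, 0, 0], [-0.002, 0, 0, 0], [-0.003, 0, 0, 0], [-0.003, 0, 0, 0], [-0.003, 0, 0, 0]]

```text
clock: 19.53
position: [0.6563, 0.1217, 0.0551]
tool_rot: [-3.14, -0.004, 2.977]
force: [-16.1, -2.2, 3.6]
grip_width: 0.0263
finger_force: 61.2
```

```bash
python3 -c "
from h import *
st([.676,.1184])"
```

```text
19.53 [0.6563 0.1217 0.0551] [-3.1403 -0.0035  2.9768] ax,lat mm -20.0 -0.0 F ax lat z -15.6 -4.8 3.6 M [-0.39  3.43  0.02] w 0.0263 61
```

Request:
carry_out:
  rows:
    - [[0.002, 0, 0, 0], [0.002, 0, 0, 0]]

```text
clock: 19.7
position: [0.6562, 0.1216, 0.0555]
tool_rot: [-3.141, 0.0, 2.976]
force: [-6.7, -0.7, -1.8]
grip_width: 0.0262
finger_force: 60.5
```

Request:
carry_out:
  rows:
    - [[0, 0, 0, 0], [0, 0, 0, 0], [0, 0, 0, 0], [0, 0, -0.02, 0], [0, 0, -0.06, 0], [0, 0, -0.1, 0], [0.0, 0, -0.14, 0], [0.04, 0, -0.16, 0], [0.07, 0.0, -0.16, 0], [0.1, 0, -0.16, 0], [0.1, 0, -0.16, 0]]
  grip: 0.05

```text
clock: 20.62
position: [0.5536, 0.1396, 0.2164]
tool_rot: [-3.141, 0.001, 2.98]
force: [1.3, -0.3, -1.0]
grip_width: 0.0496
finger_force: 0.0
```

```bash
python3 - <<'E'
from h import *
st([.676,.1184])
t=bot.grab_frame('top'); noz(t,.055); noz(t,.014); print(buttons(t).round(4))
p=bot.grab_frame('side'); save(p,'s3'); a=p['pixels'][150:300,150:350]; cv2.imwrite('pics/s3c.png',cv2.cvtColor(cv2.resize(a,None,fx=4,fy=4),cv2.COLOR_RGB2BGR))
go((.475,-.215,.20),np.pi)
E
```

```text
20.62 [0.5536 0.1396 0.2164] [-3.1407e+00  6.0000e-04  2.9796e+00] ax,lat mm -124.2 0.6 F ax lat z 1.3 -0.1 -1.0 M [-0.01 -0.05  0.01] w 0.0496 0
330 [418. 273.] [ 0.4616 -0.2325] yaw -0.092 t -0.0446 0.0524 ends [ 0.417 -0.228] [ 0.514 -0.237] [0, 0, np.float64(0.01), np.float64(0.012), np.float64(0.017), np.float64(0.024), np.float64(0.026), np.float64(0.026), np.float64(0.024), np.float64(0.027), np.float64(0.021), np.float64(0.01), np.float64(0.01), np.float64(0.012), np.float64(0.01), 0]
794 [173. 327.] [0.3288 0.3398] yaw -0.014 t -0.0496 0.0472 ends [0.279 0.34 ] [0.376 0.339] [0, np.float64(0.038), np.float64(0.04), np.float64(0.042), np.float64(0.045), np.float64(0.04), np.float64(0.04), np.float64(0.04), np.float64(0.047), np.float64(0.047), np.float64(0.045), np.float64(0.047), np.float64(0.045), np.float64(0.045), 0, 0]
330 [418. 273.] [ 0.4615 -0.2392] yaw -0.092 t -0.046 0.0541 ends [ 0.416 -0.235] [ 0.515 -0.244] [0, 0, np.float64(0.01), np.float64(0.012), np.float64(0.018), np.float64(0.025), np.float64(0.027), np.float64(0.027), np.float64(0.025), np.float64(0.027), np.float64(0.024), np.float64(0.01), np.float64(0.007), np.float64(0.012), np.float64(0.01), 0]
794 [173. 327.] [0.3245 0.3508] yaw -0.014 t -0.0511 0.0486 ends [0.273 0.352] [0.373 0.35 ] [0, np.float64(0.039), np.float64(0.041), np.float64(0.044), np.float64(0.046), np.float64(0.041), np.float64(0.041), np.float64(0.041), np.float64(0.049), np.float64(0.049), np.float64(0.046), np.float64(0.049), np.float64(0.048), np.float64(0.046), np.float64(0.024), 0]
[[ 0.6906  0.1159]
 [ 0.6775  0.0368]
 [ 0.6641 -0.0416]
 [ 0.6509 -0.1204]]
shift mm [  23.5 -362.    16.1] twist -9.5
```

View pics/s3c.png

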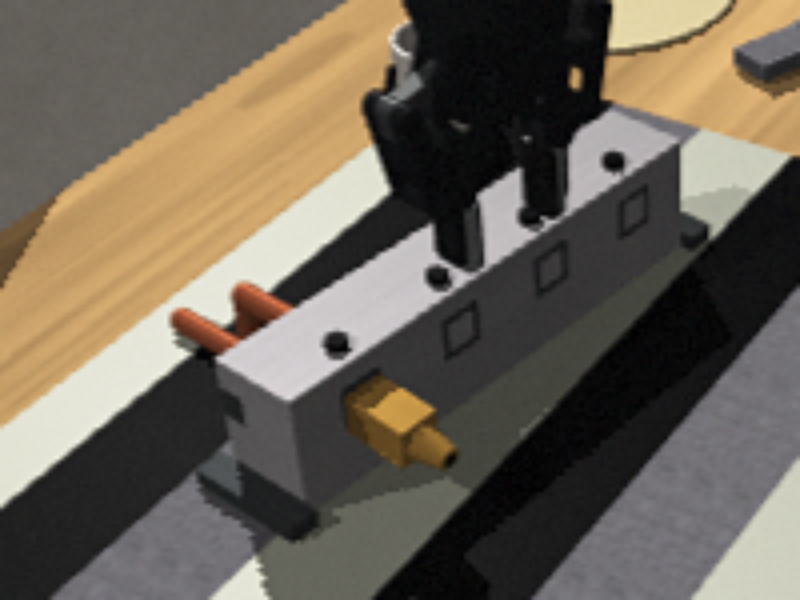

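Nozzle A is seated at the left port with its button down. Nozzle B was knocked and is now near (0.462,-0.238), so I'll look at it from above.

Request:
carry_out:
  rows:
    - [[0.03, -0.38, 0.0, -5], [0.03, -0.38, 0.0, -5], [0.03, -0.38, 0.0, -5], [0.03, -0.38, 0.0, -5], [0.03, -0.38, 0.0, -5], [0.03, -0.38, 0.0, -5], [0.03, -0.38, 0.0, -5], [0.03, -0.38, 0.0, -5], [0.03, -0.38, 0.0, -5], [0.03, -0.38, 0.0, -5], [0.03, -0.38, 0.0, -5], [0.03, -0.38, 0.0, -5]]
  grip: 0.044

```text
clock: 21.72
position: [0.4659, -0.2322, 0.2152]
tool_rot: [3.141, 0.001, 3.062]
force: [-0.8, 0.4, 0.4]
grip_width: 0.0438
finger_force: 0.0
```

```bash
python3 - <<'E'
from h import *
s=bot.observe();print(s['clock'],s['position'].round(4),s['tool_rot'].round(3),s['qpos'].round(2))
p=bot.grab_frame('wrist'); save(p,'w7'); noz(p)
for n in ['nozzle0_mid','gauge']:
  for q in bot.spot_point(p,n): print(n,round(q['conf'],2),np.round(q['position'],1),np.round(ray(p,q['position'],.014),3))
E
```

```text
21.7167 [ 0.4659 -0.2322  0.2152] [3.141e+00 1.000e-03 3.062e+00] [ 1.07  0.54 -0.99  1.86  0.52  1.03  1.35]
2300 [314. 205.] [ 0.4599 -0.239 ] yaw -0.089 t -0.0468 0.0577 ends [ 0.413 -0.235] [ 0.517 -0.244] [0, 0, np.float64(0.014), np.float64(0.018), np.float64(0.022), np.float64(0.027), np.float64(0.027), np.float64(0.027), np.float64(0.027), np.float64(0.027), np.float64(0.027), np.float64(0.016), np.float64(0.013), np.float64(0.016), np.float64(0.014), np.float64(0.006)]
gauge 0.84 [222.6 249.1] [ 0.497 -0.333  0.014]
```

View pics/w7.png

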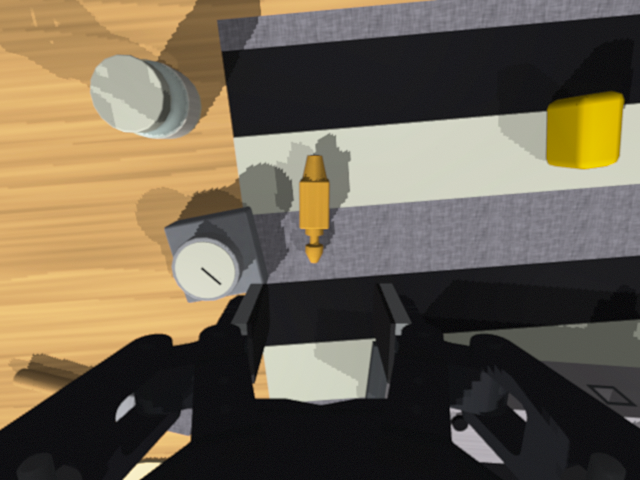

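```bash
python3 - <<'E'
from h import *
go((.458,-.2388,.012),np.pi-.089)
E
```

```text
shift mm [  7.5  -8.8 203.4] twist 0.7
```

Request:
carry_out:
  rows:
    - [[0.0075, -0.0085, 0.03, 0.7], [0.0075, -0.0085, 0.06, 0.7], [0.0075, -0.0085, 0.1, 0.7], [0.0075, -0.0085, 0.13, 0.7], [0.0075, -0.0085, 0.14, 0.7], [0.0075, -0.0085, 0.14, 0.7]]

```text
clock: 22.37
position: [0.4569, -0.2381, 0.0738]
tool_rot: [3.14, -0.003, 3.053]
force: [0.9, -0.1, 0.4]
grip_width: 0.044
finger_force: 0.0
```

```bash
python3 - <<'E'
from h import *
s=bot.observe();print(s['clock'],s['position'].round(4),s['tool_rot'].round(3))
go((.458,-.2388,.012),np.pi-.089)
E
```

```text
22.3667 [ 0.4569 -0.2381  0.0738] [ 3.140e+00 -3.000e-03  3.053e+00]
shift mm [-1.1 -0.6 61.8] twist 0.0
```

Request:
carry_out:
  rows:
    - [[-0.001, -0.0005, 0.03, 0], [-0.001, -0.0005, 0.05, 0], [-0.001, -0.0005, 0.062, 0], [-0.001, -0.0005, 0.062, 0], [-0.001, -0.0005, 0.062, 0]]

```text
clock: 22.78
position: [0.459, -0.24, 0.0145]
tool_rot: [-3.141, 0.001, 3.051]
force: [0.3, 0.3, 0.5]
grip_width: 0.044
finger_force: 0.0
```

Request:
carry_out:
  rows:
    - [[0, 0, 0, 0], [0, 0, 0, 0], [0, 0, 0, 0], [0, 0, 0, 0], [0, 0, 0, 0], [0, 0, 0, 0]]
  grip: 0.0
  grip_force: 60

```text
clock: 23.28
position: [0.4591, -0.2404, 0.0151]
tool_rot: [-3.141, 0.002, 3.051]
force: [-2.7, 1.5, 12.5]
grip_width: 0.0265
finger_force: 58.6
```

Request:
carry_out:
  rows:
    - [[0, 0, -0.01, 0], [0, 0, -0.025, 0], [0, 0, -0.043, 0], [0, 0, -0.043, 0], [0, 0, -0.043, 0]]

```text
clock: 23.7
position: [0.4587, -0.2407, 0.0579]
tool_rot: [-3.14, 0.002, 3.05]
force: [0.4, -0.2, -1.2]
grip_width: 0.0262
finger_force: 60.2
```

```bash
python3 - <<'E'
from h import *
m=np.array([.6509,-.1204])-.0148*np.array([.986,-.1657]); print(m)
st(m)
t=m-.105*np.array([.986,-.1657]); go((t[0],t[1],.0555),np.pi-.1665)
E
```

```text
[ 0.6363072  -0.11794764]
23.7 [ 0.4587 -0.2407  0.0579] [-3.1404e+00  2.0000e-03  3.0503e+00] ax,lat mm -154.7 -150.5 F ax lat z 0.5 -0.1 -1.2 M [-0.02  0.03 -0.05] w 0.0262 60
shift mm [-61.  146.4   2.4] twist 4.3
```

Request:
carry_out:
  rows:
    - [[-0.01, 0.03, 0.0015, 4.3], [-0.02, 0.06, 0.0015, 4.3], [-0.04, 0.1, 0.0015, 4.3], [-0.061, 0.1465, 0.0015, 4.3], [-0.061, 0.1465, 0.0015, 4.3], [-0.061, 0.1465, 0.0015, 4.3], [-0.061, 0.1465, 0.0015, 4.3], [-0.061, 0.1465, 0.0015, 4.3]]

```text
clock: 24.37
position: [0.5317, -0.1005, 0.0546]
tool_rot: [-3.141, -0.001, 2.975]
force: [-0.2, -0.0, -1.2]
grip_width: 0.026
finger_force: 60.2
```

```bash
python3 - <<'E'
from h import *
m=np.array([.6363,-.1179]); st(m)
p=bot.grab_frame('wrist'); noz(p,.055); st(m)
E
```

```text
24.37 [ 0.5317 -0.1005  0.0546] [-3.1410e+00 -8.0000e-04  2.9754e+00] ax,lat mm -106.1 -0.2 F ax lat z -0.2 -0.1 -1.2 M [-0.03  0.05 -0.01] w 0.026 60
11754 [321. 295.] [ 0.5304 -0.1011] yaw -0.167 t -0.0456 0.0541 ends [ 0.485 -0.094] [ 0.584 -0.11 ] [0, 0, np.float64(0.015), np.float64(0.019), np.float64(0.025), np.float64(0.029), np.float64(0.03), np.float64(0.029), np.float64(0.028), np.float64(0.029), np.float64(0.03), np.float64(0.031), np.float64(0.016), np.float64(0.018), np.float64(0.016), 0]
24.42 [ 0.5316 -0.1009  0.0546] [-3.1410e+00 -7.0000e-04  2.9746e+00] ax,lat mm -106.0 -0.6 F ax lat z 0.1 0.4 -0.9 M [0.04 0.03 0.01] w 0.0264 60
```

Nozzle B is aligned in yaw and sideways, so I'll insert it with a 1 mm lift.

Request:
carry_out:
  rows:
    - [[-0.015, 0, -0.001, 0], [-0.03, 0, -0.001, 0], [-0.04, 0, -0.001, 0], [-0.047, 0, -0.001, 0], [-0.053, 0, -0.001, 0], [-0.058, 0, -0.001, 0], [-0.063, 0, -0.001, 0], [-0.063, 0, -0.001, 0]]

```text
clock: 25.08
position: [0.5948, -0.1111, 0.0557]
tool_rot: [-3.141, 0.0, 2.975]
force: [0.6, -4.6, -1.5]
grip_width: 0.0261
finger_force: 60.2
```

Request:
carry_out:
  rows:
    - [[-0.003, 0, 0, 0], [-0.006, 0, 0, 0], [-0.009, 0, 0, 0], [-0.012, 0, 0, 0], [-0.015, 0, 0, 0], [-0.017, 0, 0, 0], [-0.019, 0, 0, 0], [-0.021, 0, 0, 0], [-0.021, 0, 0, 0]]

```text
clock: 25.83
position: [0.6141, -0.1145, 0.0554]
tool_rot: [-3.14, -0.002, 2.975]
force: [-3.2, -4.8, -2.6]
grip_width: 0.0263
finger_force: 60.1
```

```bash
python3 - <<'E'
from h import *
m=np.array([.6363,-.1179]); st(m)
E
```

```text
25.83 [ 0.6141 -0.1145  0.0554] [-3.1401e+00 -1.9000e-03  2.9753e+00] ax,lat mm -22.4 -0.3 F ax lat z -2.3 -5.3 -2.6 M [-1.17  0.74 -0.1 ] w 0.0263 60
```

Request:
carry_out:
  rows:
    - [[-0.001, 0, 0, 0], [-0.002, 0, 0, 0], [-0.003, 0, 0, 0], [-0.004, 0, 0, 0], [-0.005, 0, 0, 0], [-0.005, 0, 0, 0]]

```text
clock: 26.33
position: [0.619, -0.1154, 0.0555]
tool_rot: [-3.14, -0.002, 2.975]
force: [-4.3, -5.4, 0.0]
grip_width: 0.026
finger_force: 60.3
```

```bash
python3 - <<'E'
from h import *
m=np.array([.6363,-.1179]); st(m)
E
```

```text
26.33 [ 0.619  -0.1154  0.0555] [-3.1400e+00 -1.8000e-03  2.9753e+00] ax,lat mm -17.4 -0.4 F ax lat z -3.3 -6.0 0.0 M [-1.28  0.93 -0.09] w 0.026 60
```

Request:
carry_out:
  rows:
    - [[-0.001, 0, 0, 0], [-0.002, 0, 0, 0], [-0.003, 0, 0, 0], [-0.004, 0, 0, 0], [-0.004, 0, 0, 0]]

```text
clock: 26.75
position: [0.6192, -0.1155, 0.055]
tool_rot: [-3.138, -0.009, 2.976]
force: [-32.2, -1.8, 16.4]
grip_width: 0.0263
finger_force: 62.4
```

```bash
python3 - <<'E'
from h import *
m=np.array([.6363,-.1179]); st(m)
p=bot.grab_frame('wrist'); noz(p,.055)
p=bot.grab_frame('side'); save(p,'s4'); x,y=proj(p,(m[0],m[1],.06)).astype(int); a=p['pixels'][y-60:y+60,x-80:x+80]; cv2.imwrite('pics/s4c.png',cv2.cvtColor(cv2.resize(a,None,fx=5,fy=5,interpolation=cv2.INTER_CUBIC),cv2.COLOR_RGB2BGR))
E
```

```text
26.75 [ 0.6192 -0.1155  0.055 ] [-3.1382 -0.0094  2.9761] ax,lat mm -17.3 -0.5 F ax lat z -31.4 -7.1 16.4 M [-0.52  6.75  0.04] w 0.0263 62
10277 [321. 279.] [ 0.6106 -0.1149] yaw -0.166 t -0.0385 0.0359 ends [ 0.573 -0.109] [ 0.646 -0.121] [0, 0, 0, np.float64(0.016), np.float64(0.02), np.float64(0.026), np.float64(0.03), np.float64(0.029), np.float64(0.03), np.float64(0.029), np.float64(0.029), np.float64(0.03), np.float64(0.03), 0, 0, 0]
```

Request:
carry_out:
  rows:
    - [[0.003, 0, 0, 0], [0.003, 0, 0, 0]]

```text
clock: 27.02
position: [0.6191, -0.1154, 0.0554]
tool_rot: [-3.14, -0.003, 2.976]
force: [-8.6, -3.5, 2.6]
grip_width: 0.0263
finger_force: 60.5
```

Request:
carry_out:
  rows:
    - [[0, 0, 0, 0], [0, 0, 0, 0], [0, 0, 0, 0], [0, 0, -0.02, 0], [0, 0, -0.06, 0], [0, 0, -0.1, 0], [0.0, 0, -0.14, 0], [0.04, 0, -0.16, 0], [0.07, 0.0, -0.16, 0], [0.1, 0, -0.16, 0], [0.1, 0, -0.16, 0]]
  grip: 0.05

```text
clock: 27.93
position: [0.5182, -0.0974, 0.2163]
tool_rot: [-3.139, -0.001, 2.977]
force: [1.6, 0.6, 0.9]
grip_width: 0.0498
finger_force: 0.0
```

```bash
python3 - <<'E'
from h import *
p=bot.grab_frame('side'); save(p,'s5'); a=p['pixels'][150:300,180:380]; cv2.imwrite('pics/s5c.png',cv2.cvtColor(cv2.resize(a,None,fx=4,fy=4,interpolation=cv2.INTER_CUBIC),cv2.COLOR_RGB2BGR))
# compare seating: colour masks of both nozzles in the side view, body/cone depth
hsv=cv2.cvtColor(p['pixels'],cv2.COLOR_RGB2HSV); m=cv2.inRange(hsv,(12,140,70),(24,255,255)); n,l,s_,ce=cv2.connectedComponentsWithStats(m)
for i in range(1,n):
    if s_[i,4]>60: print(s_[i],ce[i].round(1),ray(p,ce[i],.055).round(3))
s=bot.observe(); print(s['clock'],s['position'].round(3),s['qpos'].round(2)); go((.44,.30,.22),3.14)
E
```

```text
[ 491   39   95  114 3795] [543.9  93.9] [ 0.216 -1.241  0.055]
[307 199  23  18 242] [317.3 207.9] [ 0.607 -0.112  0.055]
[237 245  27  22 320] [249.7 255.8] [0.647 0.124 0.055]
[355 253  29  29 605] [368.4 267. ] [0.402 0.029 0.055]
[ 65 277  47  44 550] [ 87.4 298. ] [0.85  0.386 0.055]
[206 364  19  17 222] [214.1 371. ] [0.523 0.398 0.055]
[270 372  19  15 231] [278.9 378.7] [0.418 0.357 0.055]
[ 299  387   65   55 1881] [330.5 412.1] [0.315 0.369 0.055]
27.9833 [ 0.521 -0.098  0.216] [ 0.76  0.54 -0.96  1.83  0.51  1.04  1.01]
shift mm [145.  379.5  -3.5] twist -9.4
```

View pics/s5c.png

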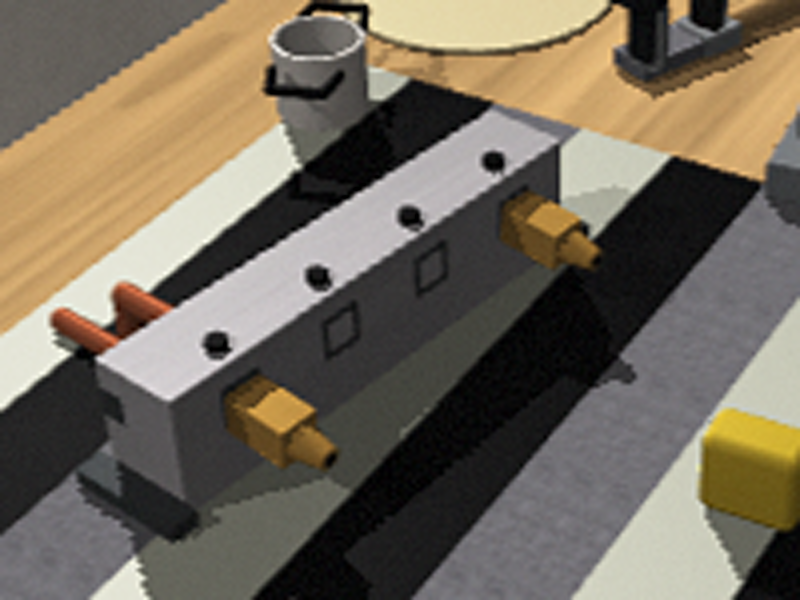

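Both nozzles are flush with the bar and all four buttons sit at the same low height. I'll check button B's height numerically, then go to the valve.

```bash
python3 - <<'E'
from h import *
p=bot.grab_frame('side')
B=[[.6906,.1159],[.6775,.0368],[.6641,-.0416],[.6509,-.1204]]
for f in ['side1','s5']:
    g=cv2.imread(f'pics/{f}.png',0).astype(float); o=[]
    for b in B:
        x,y=proj(p,(b[0],b[1],.088)); xi,yi=int(round(x)),int(round(y)); w=np.clip(90-g[yi-5:yi+6,xi-5:xi+6],0,None)
        yy,xx=np.mgrid[yi-5:yi+6,xi-5:xi+6]; o.append(((w*xx).sum()/w.sum()-x,(w*yy).sum()/w.sum()-y,w.sum()))
    print(f,np.round(o,2).tolist())
print(proj(p,(B[3]+[.088]))-proj(p,(B[3]+[.092])))
go((.487,.357,.216),3.18)
E
```

```text
side1 [[-0.09, 0.19, 2144.0], [0.11, 0.33, 2071.0], [0.14, 0.31, 1997.0], [0.12, 0.64, 2108.0]]
s5 [[-0.09, 0.14, 2029.0], [0.06, 0.28, 1965.0], [0.1, 0.28, 1916.0], [0.08, 0.59, 2031.0]]
[0.02425254 1.33632276]
shift mm [1.097e+02 4.433e+02 4.000e-01] twist -11.7
```

Request:
carry_out:
  rows:
    - [[0.1097, 0.4433, 0, -11.7], [0.1097, 0.4433, 0, -11.7], [0.1097, 0.4433, 0, -11.7], [0.1097, 0.4433, 0, -11.7], [0.1097, 0.4433, 0, -11.7], [0.1097, 0.4433, 0, -11.7], [0.1097, 0.4433, 0, -11.7], [0.1097, 0.4433, 0, -11.7], [0.1097, 0.4433, 0, -11.7], [0.1097, 0.4433, 0, -11.7], [0.1097, 0.4433, 0, -11.7], [0.1097, 0.4433, 0, -11.7]]

```text
clock: 29.03
position: [0.4843, 0.3664, 0.216]
tool_rot: [3.136, -0.001, -3.095]
force: [-0.5, 0.4, -0.2]
grip_width: 0.05
finger_force: 0.0
```

```bash
python3 - <<'E'
from h import *
s=bot.observe(); print(s['clock'],s['position'].round(4),s['tool_rot'].round(3),s['qpos'].round(2))
p=bot.grab_frame('wrist')
for q in bot.spot_point(p,'valve_grip'): print(round(q['conf'],2),np.round(ray(p,q['position'],.067),4))
c=proj(p,(.487,.357,.074)).astype(int); im=p['pixels'][c[1]-45:c[1]+45,c[0]-45:c[0]+45].astype(int)
m=(im.min(2)>140).astype(np.uint8); n,l,st_,ce=cv2.connectedComponentsWithStats(m)
for i in range(1,n):
    if 12<st_[i,4]<80:
        ys,xs=np.nonzero(l==i); P=np.array([ray(p,(x+c[0]-45,y+c[1]-45),.074)[:2] for x,y in zip(xs,ys)]); v=np.linalg.svd(P-P.mean(0))[2][0]; print(st_[i,4],P.mean(0).round(4),np.arctan2(v[1],v[0]))
go((.487,.357,.053),3.2)
E
```

```text
29.0333 [0.4843 0.3664 0.216 ] [ 3.136e+00 -1.000e-03 -3.095e+00] [-0.13  0.67 -0.96  1.63  0.59  1.15  0.39]
0.8 [0.4849 0.3545 0.067 ]
33 [0.4513 0.3524] 1.7439230767288847
shift mm [ -0.4  -2.9 162.3] twist -0.9
```

Request:
carry_out:
  rows:
    - [[0, -0.001, 0.03, 0], [0, -0.001, 0.06, 0], [0, -0.001, 0.09, 0], [0, -0.001, 0.12, 0], [0, -0.001, 0.15, 0], [0, -0.001, 0.162, 0], [0, -0.001, 0.162, 0], [0, -0.001, 0.162, 0]]

```text
clock: 29.8
position: [0.4878, 0.3562, 0.0544]
tool_rot: [3.141, -0.0, -3.104]
force: [-0.1, 1.5, 0.6]
grip_width: 0.0499
finger_force: 0.0
```

```bash
python3 - <<'E'
from h import *
s=bot.observe(); print(s['clock'],s['position'].round(4),s['tool_rot'].round(3),s['qpos'].round(2))
go((.487,.357,.054),3.2)
E
```

```text
29.8 [0.4878 0.3562 0.0544] [ 3.141 -0.    -3.104] [-0.2   0.86 -0.82  1.75  0.79  0.89  0.25]
shift mm [0.7 0.9 0.4] twist -1.2
```

Now grip and turn anticlockwise (negative twist).

Request:
carry_out:
  rows:
    - [[0, 0.001, 0, -1], [0, 0.001, 0, -1], [0, 0.001, 0, -1], [0, 0.001, 0, -1], [0, 0.001, 0, -1]]
  grip: 0.0
  grip_force: 35

```text
clock: 30.22
position: [0.488, 0.3573, 0.0553]
tool_rot: [3.141, 0.002, -3.085]
force: [-1.0, -3.0, 11.0]
grip_width: 0.0135
finger_force: 34.5
```

Request:
carry_out:
  rows:
    - [[0, 0, -0.001, -7], [0, 0, -0.001, -14], [0, 0, -0.001, -21], [0, 0, -0.001, -28], [0, 0, -0.001, -35], [0, 0, -0.001, -42], [0, 0, -0.001, -49], [0, 0, -0.001, -56], [0, 0, -0.001, -63], [0, 0, -0.001, -70], [0, 0, -0.001, -77], [0, 0, -0.001, -77]]

```text
clock: 31.22
position: [0.4864, 0.3587, 0.0554]
tool_rot: [3.14, 0.003, -1.732]
force: [-4.3, 6.9, -2.4]
grip_width: 0.0129
finger_force: 37.5
```

```bash
python3 - <<'E'
from h import *
s=bot.observe(); print(s['clock'],s['position'].round(4),s['tool_rot'].round(3),s['qpos'].round(2),s['force'].round(1),s['moment'].round(2),s['grip_width'])
E
```

```text
31.2167 [0.4864 0.3587 0.0554] [ 3.140e+00  3.000e-03 -1.732e+00] [-0.07  0.98 -1.07  1.74  0.99  1.06  1.48] [-4.3  6.9 -2.4] [1.61 1.1  0.09] 0.012915883151815376
```

Request:
carry_out:
  rows:
    - [[0, 0, 0, -7], [0, 0, 0, -14], [0, 0, 0, -21], [0, 0, 0, -28], [0, 0, 0, -34], [0, 0, 0, -34], [0, 0, 0, -34]]

```text
clock: 31.8
position: [0.4855, 0.3586, 0.0554]
tool_rot: [3.14, 0.003, -1.146]
force: [-10.9, 6.5, -0.7]
grip_width: 0.0131
finger_force: 37.8
```

Request:
carry_out:
  rows:
    - [[0, 0, 0, 0], [0, 0, 0, 0], [0, 0, 0, 0], [0, 0, -0.02, 0], [0, 0, -0.05, 0], [0, 0, -0.05, 7], [0, 0, -0.05, 14], [0, 0, -0.05, 21], [0, 0, -0.05, 28], [0, 0, -0.05, 35], [0, 0, -0.05, 42], [0, 0, -0.05, 42]]
  grip: 0.05

```text
clock: 32.8
position: [0.4877, 0.3571, 0.1054]
tool_rot: [-3.14, 0.0, -1.888]
force: [0.5, 0.1, 0.7]
grip_width: 0.0498
finger_force: 0.0
```

```bash
python3 - <<'E'
from h import *
s=bot.observe(); print(s['clock'],s['position'].round(4),s['tool_rot'].round(3),s['qpos'].round(2),s['force'].round(1),s['moment'].round(2),s['grip_width'])
E
```

```text
32.8 [0.4877 0.3571 0.1054] [-3.14   0.    -1.888] [-0.06  0.9  -1.09  1.72  0.89  1.1   1.39] [0.5 0.1 0.7] [0.04 0.01 0.04] 0.049832142870043596
```

Request:
carry_out:
  rows:
    - [[0, 0, 0, 80], [0, 0, 0, 80], [0, 0, 0, 80], [0, 0, 0, 80], [0, 0, 0, 80], [0, 0, 0, 80], [0, 0, 0, 80], [0, 0, 0, 80], [0, 0, 0, 80], [0, 0, 0, 80], [0, 0, 0, 80], [0, 0, 0, 80]]

```text
clock: 33.8
position: [0.4874, 0.3573, 0.1051]
tool_rot: [-3.141, 0.001, 3.003]
force: [-0.4, 0.1, 0.5]
grip_width: 0.0499
finger_force: 0.0
```

Request:
carry_out:
  rows:
    - [[0, 0, 0, 57.5], [0, 0, 0, 57.5], [0, 0, 0, 57.5], [0, 0, 0, 57.5], [0, 0, 0, 57.5], [0, 0, 0, 57.5], [0, 0, 0, 57.5], [0, 0, 0, 57.5], [0, 0, 0, 57.5], [0, 0, 0, 57.5]]

```text
clock: 34.63
position: [0.4872, 0.3573, 0.1049]
tool_rot: [-3.142, 0.0, 2.01]
force: [-0.3, 0.9, 0.5]
grip_width: 0.0497
finger_force: 0.0
```

```bash
python3 - <<'E'
from h import *
s=bot.observe(); print(s['clock'],s['position'].round(4),s['tool_rot'].round(3),s['qpos'].round(2))
go((.4868,.3572,.055),1.996)
E
```

```text
34.6333 [0.4872 0.3573 0.1049] [-3.142  0.     2.01 ] [-0.34  0.7  -0.58  1.74  0.49  0.85 -0.7 ]
shift mm [ 0.1 -0.4 49.9] twist 0.8
```

Request:
carry_out:
  rows:
    - [[0, 0, 0.025, 0], [0, 0, 0.05, 0], [0, 0, 0.05, 0], [0, 0, 0.05, 0]]

```text
clock: 34.97
position: [0.4867, 0.3569, 0.0543]
tool_rot: [-3.139, 0.0, 2.007]
force: [-0.2, 0.9, -0.2]
grip_width: 0.0505
finger_force: 0.0
```

Request:
carry_out:
  rows:
    - [[0, 0, 0, 0], [0, 0, 0, 0], [0, 0, 0, 0], [0, 0, 0, 0], [0, 0, 0, 0]]
  grip: 0.0
  grip_force: 30

```text
clock: 35.38
position: [0.4865, 0.357, 0.0561]
tool_rot: [-3.141, 0.001, 2.003]
force: [-10.5, -5.5, 15.7]
grip_width: 0.0132
finger_force: 30.4
```

Request:
carry_out:
  rows:
    - [[0, 0, -0.001, -7], [0, 0, -0.001, -14], [0, 0, -0.001, -21], [0, 0, -0.001, -28], [0, 0, -0.001, -35], [0, 0, -0.001, -42], [0, 0, -0.001, -49], [0, 0, -0.001, -56], [0, 0, -0.001, -63], [0, 0, -0.001, -70], [0, 0, -0.001, -73], [0, 0, -0.001, -73]]

```text
clock: 36.38
position: [0.4864, 0.3571, 0.0563]
tool_rot: [3.142, -0.001, -3.002]
force: [-7.4, -0.9, 1.3]
grip_width: 0.0133
finger_force: 32.4
```

```bash
python3 - <<'E'
from h import *
s=bot.observe(); print(s['clock'],s['position'].round(4),s['tool_rot'].round(3),s['qpos'].round(2),s['force'].round(1),s['moment'].round(2),s['grip_width'])
E
```

```text
36.3833 [0.4864 0.3571 0.0563] [ 3.142e+00 -1.000e-03 -3.002e+00] [-0.19  0.86 -0.83  1.75  0.79  0.9   0.34] [-7.4 -0.9  1.3] [-0.14  1.63  0.03] 0.013284765764125314
```

Request:
carry_out:
  rows:
    - [[0, 0, 0, -3], [0, 0, 0, -6], [0, 0, 0, -7], [0, 0, 0, -8], [0, 0, 0, -9], [0, 0, 0, -10], [0, 0, 0, -10]]

```text
clock: 36.97
position: [0.4864, 0.3572, 0.0563]
tool_rot: [3.142, -0.001, -2.83]
force: [-6.6, -1.6, -0.8]
grip_width: 0.0132
finger_force: 32.2
```

```bash
python3 - <<'E'
from h import *
s=bot.observe(); print(s['clock'],s['position'].round(4),s['tool_rot'].round(3),s['force'].round(1),s['moment'].round(2),s['grip_width'],s['finger_force'])
E
```

```text
36.9667 [0.4864 0.3572 0.0563] [ 3.142e+00 -1.000e-03 -2.830e+00] [-6.6 -1.6 -0.8] [-0.1   1.67  0.  ] 0.013241283042450078 32.159632444381714
```

Request:
carry_out:
  rows:
    - [[0, 0, 0, -1], [0, 0, 0, -2], [0, 0, 0, -3], [0, 0, 0, -4], [0, 0, 0, -4]]

```text
clock: 37.38
position: [0.4864, 0.3572, 0.0563]
tool_rot: [3.141, -0.001, -2.761]
force: [-6.5, 0.0, -1.1]
grip_width: 0.0137
finger_force: 32.8
```

```bash
python3 - <<'E'
from h import *
s=bot.observe(); print(s['clock'],s['position'].round(4),s['tool_rot'].round(3),s['force'].round(1),s['moment'].round(2),s['grip_width'],s['finger_force'])
E
```

```text
37.3833 [0.4864 0.3572 0.0563] [ 3.141e+00 -1.000e-03 -2.761e+00] [-6.5  0.  -1.1] [-0.11  1.73 -0.45] 0.013656357833205676 32.76442229747772
```

Request:
carry_out:
  rows:
    - [[0, 0, 0, -1], [0, 0, 0, -2], [0, 0, 0, -3], [0, 0, 0, -4], [0, 0, 0, -4]]

```text
clock: 37.8
position: [0.4869, 0.3573, 0.0564]
tool_rot: [3.141, -0.0, -2.692]
force: [-6.3, -1.7, 0.8]
grip_width: 0.0135
finger_force: 57.9
```

```bash
python3 - <<'E'
from h import *
s=bot.observe(); print(s['clock'],s['position'].round(4),s['tool_rot'].round(3),s['force'].round(1),s['moment'].round(2),s['grip_width'],s['finger_force'])
E
```

```text
37.8 [0.4869 0.3573 0.0564] [ 3.141 -0.    -2.692] [-6.3 -1.7  0.8] [ 0.04  1.42 -1.06] 0.0134904972517632 57.85407705232501
```

Request:
carry_out:
  rows:
    - [[0, 0, 0, -1], [0, 0, 0, -2], [0, 0, 0, -3], [0, 0, 0, -3], [0, 0, 0, -3]]

```text
clock: 38.22
position: [0.4869, 0.3573, 0.0565]
tool_rot: [3.141, -0.001, -2.642]
force: [-6.7, 0.2, 2.5]
grip_width: 0.013
finger_force: 81.5
```

```bash
python3 - <<'E'
from h import *
s=bot.observe(); print(s['clock'],s['position'].round(4),s['tool_rot'].round(3),s['force'].round(1),s['moment'].round(2),s['grip_width'],s['finger_force'])
E
```

```text
38.2167 [0.4869 0.3573 0.0565] [ 3.141e+00 -1.000e-03 -2.642e+00] [-6.7  0.2  2.5] [ 0.01  1.5  -1.98] 0.013042340618035924 81.51106317294762
```

Request:
carry_out:
  rows:
    - [[0, 0, 0, 0], [0, 0, 0, 0], [0, 0, 0, 0], [0, 0, -0.03, 0], [0, 0, -0.06, 0], [0, 0, -0.1, 0], [0, 0, -0.14, 0], [0, 0, -0.16, 0], [0, 0, -0.16, 0], [0, 0, -0.16, 0]]
  grip: 0.05

```text
clock: 39.05
position: [0.4878, 0.3573, 0.2171]
tool_rot: [-3.141, 0.002, -2.641]
force: [0.8, 0.0, -0.6]
grip_width: 0.0502
finger_force: 0.0
```

```bash
python3 - <<'E'
from h import *
p=bot.grab_frame('wrist'); save(p,'w8'); s=bot.observe(); print(s['clock'],s['tool_rot'].round(3),s['qd'].round(3))
c=proj(p,(.4868,.3573,.074)); ci=c.round().astype(int); print(c)
im=p['pixels'].astype(int); yy,xx=np.mgrid[:480,:640]; d=np.hypot(xx-c[0],yy-c[1]); m=((im.min(2)>110)&(d<24)).astype(np.uint8)
n,l,st_,ce=cv2.connectedComponentsWithStats(m)
for i in range(1,n):
    if st_[i,4]>10:
        ys,xs=np.nonzero(l==i); P=np.array([ray(p,(x,y),.074)[:2] for x,y in zip(xs,ys)]); q=P.mean(0); v=np.linalg.svd(P-q)[2][0]; e=q-[.4868,.3573]
        print(st_[i],q.round(4),'line',np.arctan2(v[1],v[0]).round(3),'from centre',np.arctan2(e[1],e[0]).round(3),np.hypot(*e).round(4))
E
```

```text
39.1 [-3.141e+00  1.000e-03 -2.641e+00] [-0.005  0.021  0.01   0.013  0.004 -0.007 -0.003]
[323.35383633 223.80004376]
[321 200   5  19  49] [0.4761 0.3514] line 0.374 from centre -2.636 0.0122
[327 229  20  19 144] [0.493  0.3728] line -0.37 from centre 1.188 0.0167
[301 232  10  12  38] [0.5039 0.3507] line 1.198 from centre -0.37 0.0183
```

```bash
python3 -c "
from workcell import bot
print(bot.job_done())"
```

```text
the job is handed in; nothing more can be done
None
```

I handed the job in at about 39 s: I shut the valve first, pushed both nozzles on the bench home in the two end ports with their catches down, and turned the valve back to its anticlockwise stop; no verdict came back.

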